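Lay the last walnut strip on a laminated turning blank

ROBOT

A 6-joint arm with a two-finger parallel gripper is mounted at the origin on the work surface. World frame = base frame: x ahead of the robot, y to its left, z up, the work surface at z = 0. Lengths are in mm, angles in degrees, forces in N, time in s.
With the tool pointing down it reaches from about 300 to 850 mm from the base axis. Payload 4.2 kg.
Tool frame: the origin (TCP) lies on the centre line of the jaws, within the pads' length; the fingertips stand 14 mm ahead of it and the grasp point (between the pads) lies 5 mm behind it; x points along the fingers, y is the direction in which the jaws open and shut, and the axes are right-handed (so a half turn about x gives the same grasp; the last joint's range is limited). The gripper opens to 91 mm and grips with 3 to 60 N. Pads are 32 mm wide; open, the fingers measure 118 mm over their backs; the gripper's body (76 mm by 178 mm) begins 60 mm behind the grasp point.
Start: joints at [75.63, 18.312, 89.639, -0, 72.044, -1.146], TCP at [131.536, 559.768, 227.976] pointing down, gripper open.
Joint ranges: [-177.97, 177.97], [-48.28, 115.42], [12.27, 149.76], [-77.06, 257.06], [2.81, 150.46], [-146.56, 146.56]. Speed limits (degrees/s): [147.25, 147.25, 180, 180, 180, 180].

INTERFACE

Orientations are given as [roll, pitch, yaw] about the fixed x, y, z axes, in that order (R = Rz(yaw) Ry(pitch) Rx(roll)).
In Python, from workcell import readout, optics, env gives the robot as it stands.
- The arm moves only by the shell command python3 -m creep 'ROWS' [OPENING] [FORCE]. ROWS is JSON, a list of rows, each an object with "translation": the shift along the world's x, y, z in cm, a list of three; "delta_rot": the turn, a rotation vector about the world's x, y, z in rad, a list of three. In form: [{"translation": [dx, dy, dz], "delta_rot": [rx, ry, rz]}, ...]. A call has 1 to 5 rows; each row shifts and turns the commanded pose from where the row before left it; what a row does not reach is not made up. A row lasts 1/12 s, in which the tool goes at most 41.7 mm and 7.16 degrees, less where a joint would pass 70% of its speed; a pose out of reach is approached as far as the arm can. A call with a gripper value outside its range is refused whole. OPENING is the gripper's target within -1 to 1 (fully open at 1, half-way at 0, shut at -1), set as the call begins (- or left out, the last holds). The fingers move at their own pace and stop on an object; FORCE is the grip in N (left out, the last holds). Time passes only in rows, so rows that do not move let the fingers close. It gives the time, the measured TCP pose, the force and the opening at its end, in the units of the state.
- readout.state(): the state, without advancing time (a new reading comes with each control period).
- optics.grab_frame(name): name is "scene" or "top" or "wrist"; returns (picture, depth): 400x640x3 uint8, red, green, blue; 400x640 float32, mm along the optical axis (not along the pixel's ray), 0 where there is no reading.
- optics.camera_params(name): a dict with "mtx" (3x3 intrinsics, pixels), "R" (3x3) and "t" (3): a world point X has camera coordinates R X + t. Camera axes: x right, y down, z forward; pixel columns grow to the right and rows downward; lengths in mm; the calibration is good to about 2 mm. The wrist camera is an equidistant fisheye: a pixel r from the principal point sees the ray r / f radians off the axis. A picture is of the moment at which its call begins: read the wrist's pose just before it. camera_params takes no time and is no camera call; for the wrist camera it gives the pose at the moment of the call.
- env.job_done(): hands the job in, once; it reports no verdict.
The state is a dict: "time_s": time; "qpos": joint angles; "qvel": joint speeds; "effort": joint torques, N m; "ee_pos": TCP position; "ee_rot": TCP orientation; "force": force on the tool from outside, world axes, zero at the start; "torque": the same for the moment, N m; "gripper_width": finger opening in mm.
Only numpy, scipy, OpenCV 4.12 (cv2) and the standard library are available. Lean on these libraries where they do the work, as an engineer would, in place of code of your own. Each camera call takes 0.05 s, during which the arm holds its last target.

TASK

Slide the thin dark walnut strip along the channel of the planing board until about a third of it sticks out past the open end, still lying flat, then grip it by that end and lift it out. Lay it gently, without letting it drop, as the top layer on the light blank in the sloping glue-up cradle: flat, between the guide dowels and pushed down snug against the low stop, ready for clamping; then let go. Leave the plane, the bowl and the mallet where they are, and do not let the strip fall onto the bench.

Things in the scene. Friction and masses are not known exactly. Their poses are not given: they have to be found in the camera images.
- strip: The loose dark walnut strip, flat, 180 mm long (its x axis), 60 mm wide (y), 4 mm thick (z), about 35 g. Origin: centre of its underside. It starts flat on the channel floor of the planing board, x axis towards the board's open end; 40 to 75 mm of bare floor lie behind it, so it can be pushed from behind with closed fingertips, or pressed on top and dragged. Both ends are alike.
- planing_board: Fixed plywood jig for planing thin strips, 300 mm long (x), 125 mm wide (y). Origin: centre of its underside, on the bench; x points to its open end, z up. Channel floor 40 mm up, 65 mm wide, along x, between runners 30 mm wide and 5 mm high that keep fingers from the strip's sides. A planing stop, 4 mm high, fills the channel from x = -150 to -130 mm.
- open_end (a point): Middle of the channel floor's edge at the planing board's open end, 40 mm above the bench and 150 mm along x from the board's origin. Board and runners end here; beyond it is free space down to the bench, so fingers can pass the strip's sides.
- cradle: Fixed plywood glue-up cradle whose 104 mm wide bed slopes 30 degrees; base 300 by 130 mm. Origin on the bench, 108 mm straight below the centre of the blank's top face; x is level and points to the high end, z up.
- blank: Laminated blank (light on top) fixed on the cradle's bed: 180 long, 52 wide, 24 mm thick. Origin: centre of its TOP face; x up the slope along its length, y across, z square to the top face. The strip (4 mm wider on each side) is home with its origin here and its length along x. Above x = +5 mm both long sides are open for fingers down to the bed, 24 mm below the top face.
- low_stop (a point): Middle of the low stop's face, level with the blank's top: x = -90 mm in the blank's frame. The stop is a board across the bed's low end, 12 mm above the blank's top. Wood on wood: the strip may or may not slide down to it by itself.
- guides (a point): Midway between the four upright guide dowels, level with the blank's top: x = -32.5 mm in the blank's frame. Dowels are 10 mm thick, 12 mm above the blank's top, at blank x = -60 and -5 mm, y = -37 and +37 mm: the strip has 2 mm of play on either side.
- clamp_foot (a point): Rubber foot of the open hold-down toggle clamp, fixed at the cradle's high end: at blank x = 110 mm, 106 mm above the plane of the blank's top. The raised steel arm behind it stands square to the bed at x = 135 to 149 mm, up to 120 mm. It clears a gripper tilted square to the bed and blocks a vertical one at the strip's high end.
- plane: Bystander: loose wooden hand plane, 200 mm long, 56 mm wide, about 100 mm high. Origin: centre of its underside, x along its length.
- bowl: Bystander: loose turned wooden bowl, 110 mm across, 45 mm high. Origin: centre of its underside.
- mallet: Bystander: loose round wooden mallet lying on its side, 255 mm long, head 68 mm thick. Origin: on the bench below the head's handle-side face; x along the head, away from the handle. It does not roll.
Mind the look-alikes: they are no part of the job. Of the things shaped like the strip, the walnut one is meant.

How it is judged (in metres and radians):
On the way, in this order (a step that is already met when the one before it is completed fails the run):
1. the strip's end stands out 40 to 85 mm past the open end of the planing board, the strip still lying flat on the channel floor (x of strip in the frame of planing_board between 0.1 and 0.145 m and z of strip in the frame of planing_board between 0.037 and 0.0425 m and angle between the z axis of strip and the z axis of planing_board, either way round below 0.04 rad), for 0.2 s.
2. the strip is held in the fingers, lifted clear of the planing board (contact force between strip and the fingers above 0.5 N and contact force between strip and planing_board below 0.05 N and height (world z) of strip above 0.055 m), for 0.1 s.
At the end, for the whole second after the job is handed in: The strip lies at rest and released as the top layer of the blank in the cradle: flat on its top face (within 2.5 mm of it and 2 degrees), between the guide dowels (within 4 mm sideways and 4 degrees), its low end within 4 mm of the low stop (x of strip in the frame of blank between -0.004 and 0.004 m and y of strip in the frame of blank between -0.004 and 0.004 m and z of strip in the frame of blank between -0.003 and 0.0025 m and angle between the z axis of strip and the z axis of blank, either way round below 0.035 rad and angle between the x axis of strip and the x axis of blank, either way round below 0.07 rad and linear speed of strip below 0.01 m/s); the robot touches nothing.
It fails at once if the strip falls onto the bench (height (world z) of strip below 0.03 m).
It fails at once if the strip is dropped (moves faster than 0.4 m/s while not held) (linear speed of strip above 0.4 m/s and contact force between strip and the fingers below 0.02 N).
It fails at once if the plane is moved more than 25 mm (distance of plane from where it was at the start of the episode above 0.025 m).
It fails at once if the bowl is moved more than 25 mm (distance of bowl from where it was at the start of the episode above 0.025 m).
It fails at once if the mallet is moved more than 25 mm (distance of mallet from where it was at the start of the episode above 0.025 m).
It also fails if it takes over 45 s, if anything falls off the work surface, if the arm or the gripper's body presses on something with over 40 N, if the wrist force passes 120 N, or if a joint passes its speed limit or range.

## Working session

There is one attempt and no reset: what is moved stays moved. The work goes in short steps, Python scripts to look and compute and a shell command to move; the robot and the scene stay as the last step left them, time stands still between calls to the robot, and variables do not carry over. Pictures are saved under pics/ and viewed, and the job is handed in when it is done.

```bash
mkdir -p pics; ls
python3 - <<'E'
from workcell import readout, optics
import cv2, numpy as np
print(readout.state())
for n in ("scene","top"):
    p,d=optics.grab_frame(n); cv2.imwrite(f"pics/{n}0.png",cv2.cvtColor(p,cv2.COLOR_RGB2BGR)); np.savez(f"{n}0.npz",p=p,d=d)
    c=optics.camera_params(n); print(n,c); print((d>0).mean())
E
```

```text
pics
{'time_s': 0.0, 'qpos': array([ 7.56317173e+01,  1.83519928e+01,  8.97053377e+01,  2.65077500e-05,
        7.20442937e+01, -1.14580186e+00]), 'qvel': array([-0.09268114,  0.03418804,  0.09046549, -0.08375562, -0.10809126,
       -0.00676039]), 'effort': array([ 1.39941691e-03, -4.12469566e+01, -2.31966072e+01,  7.28154788e-02,
        4.58743132e-02, -1.43839202e-04]), 'ee_pos': array([131.40158046, 559.29686777, 227.12397747]), 'ee_rot': array([ -91.16001087,   89.8983759 , -104.38249991]), 'force': array([0.09757564, 0.01831719, 0.39425735]), 'torque': array([-0.05401238,  0.04053625,  0.02186315]), 'gripper_width': 91.11786095517162}
scene {'mtx': array([[371.16374065,   0.        , 332.31146607],
       [  0.        , 371.16374065, 200.44349096],
       [  0.        ,   0.        ,   1.        ]]), 'R': array([[-0.84238612,  0.53858935,  0.01752514],
       [ 0.4058096 ,  0.65543671, -0.63696255],
       [-0.35454787, -0.52945654, -0.77069552]]), 't': array([ 442.8088867 , -109.79201748, 1223.00681539])}
0.99580859375
top {'mtx': array([[469.0615707 ,   0.        , 315.7905529 ],
       [  0.        , 469.0615707 , 195.75054717],
       [  0.        ,   0.        ,   1.        ]]), 'R': array([[ 1.84318908e-03, -9.99940682e-01, -1.07347658e-02],
       [-9.94619190e-01, -7.21234408e-04, -1.03596076e-01],
       [ 1.03582189e-01,  1.08679512e-02, -9.94561520e-01]]), 't': array([  -5.23966313,  515.95440942, 1215.40345475])}
0.99625390625
```

View pics/scene0.png

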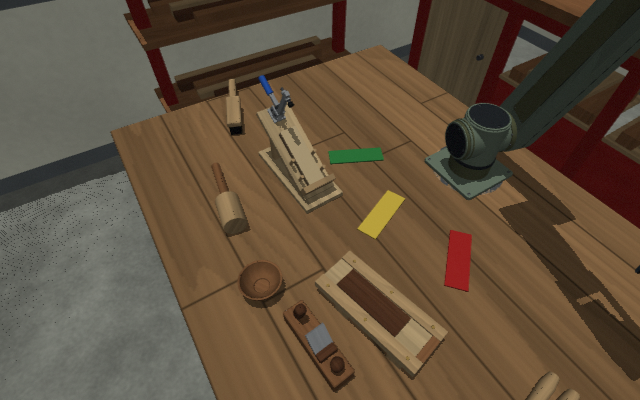

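View pics/top0.png

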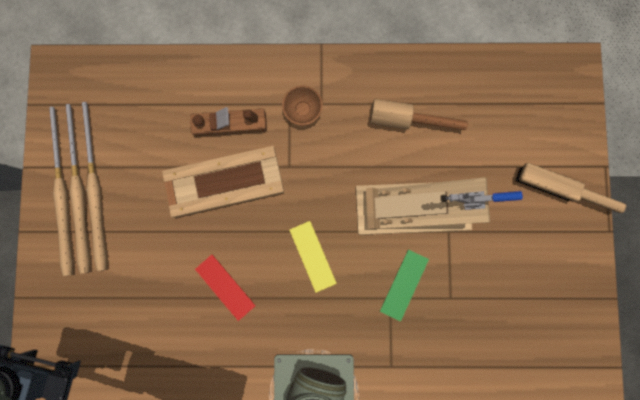

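The top view shows the planing board around (222,182): its stop is at the left and its open end at the right. The cradle is around (425,205), with the low stop at the left (371,208) and the clamp at the right. The red, yellow and green strips are decoys. Next I'll measure the board and the cradle.

```bash
cat > h.py <<'E'
from workcell import readout, optics
import cv2, numpy as np
def cast(n,uv,z=None,plane=None):
    c=optics.camera_params(n); K,R,t=c["mtx"],c["R"],c["t"]
    uv=np.atleast_2d(uv).astype(float)
    r=np.c_[(uv[:,0]-K[0,2])/K[0,0],(uv[:,1]-K[1,2])/K[1,1],np.ones(len(uv))]@R
    o=-R.T@t
    if plane is None: n_,p0=np.array([0,0,1.]),np.array([0,0,z])
    else: n_,p0=plane
    s=((p0-o)@n_)/(r@n_)
    return o+s[:,None]*r
def cloud(n,d):
    c=optics.camera_params(n); K,R,t=c["mtx"],c["R"],c["t"]
    v,u=np.mgrid[:400,:640]
    P=np.stack([(u-K[0,2])/K[0,0]*d,(v-K[1,2])/K[1,1]*d,d],-1)
    return (P-t)@R
E
python3 - <<'E'
from h import *
for n,(x0,y0,x1,y1) in {"top":(150,130,310,230),"scene":(300,240,460,380)}.items():
    p=np.load(n+"0.npz")["p"][y0:y1,x0:x1]
    p=cv2.cvtColor(p,cv2.COLOR_RGB2BGR); cv2.imwrite(f"pics/{n}_b.png",cv2.resize(p,None,fx=4,fy=4,interpolation=cv2.INTER_NEAREST))
for n,(x0,y0,x1,y1) in {"top":(340,160,540,250),"scene":(240,60,400,220)}.items():
    p=np.load(n+"0.npz")["p"][y0:y1,x0:x1]
    p=cv2.cvtColor(p,cv2.COLOR_RGB2BGR); cv2.imwrite(f"pics/{n}_c.png",cv2.resize(p,None,fx=3.7,fy=3.7,interpolation=cv2.INTER_NEAREST))
E
```

```text
(no output)
```

View pics/top_b.png

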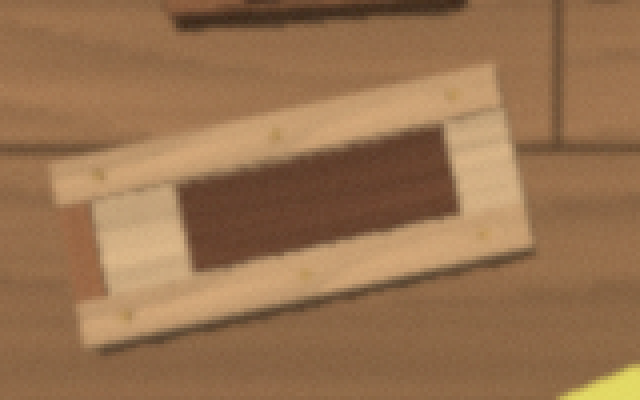

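View pics/scene_b.png

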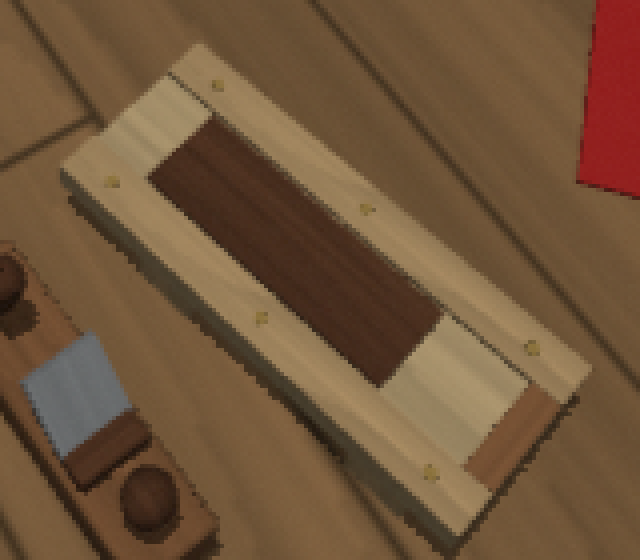

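View pics/top_c.png

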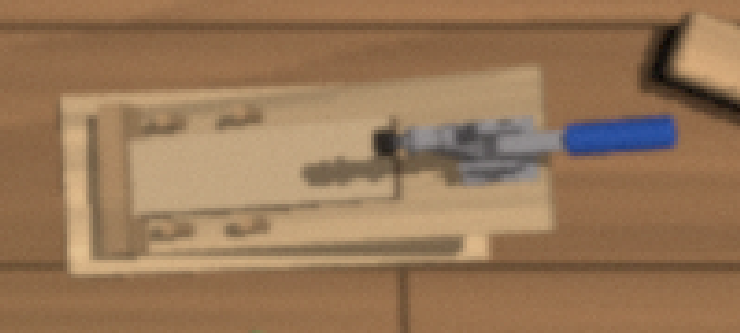

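View pics/scene_c.png

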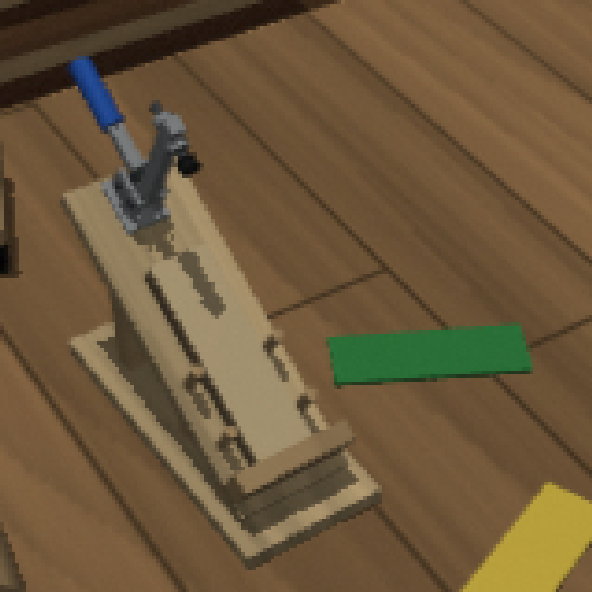

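Run:
```python
from h import *
np.set_printoptions(precision=1,suppress=True)
# board corners z=45
bt=cast("top",[[162.5,170.7],[273.7,146.2],[283.2,191.7],[170.5,216.7]],45)
bs=cast("scene",[[413.7,375],[315,282],[350,250.7],[448,332]],45)
for b in (bt,bs):
    print(b, [np.linalg.norm(b[i]-b[(i+1)%4]) for i in range(4)], b.mean(0))
    v=(b[1]-b[0]+b[2]-b[3]); print("yaw",np.degrees(np.arctan2(v[1],v[0])), "open",(b[1]+b[2])/2)
# strip
for n,(x0,y0,x1,y1) in {"top":(180,150,270,205),"scene":(330,260,415,345)}.items():
    f=np.load(n+"0.npz"); p=f["p"].astype(int); m=np.zeros((400,640),np.uint8)
    s=p.sum(-1); m[y0:y1,x0:x1]=((s<230))[y0:y1,x0:x1]
    k,l,st,ce=cv2.connectedComponentsWithStats(m); i=1+st[1:,4].argmax(); m=(l==i).astype(np.uint8)
    cs,_=cv2.findContours(m,cv2.RETR_EXTERNAL,cv2.CHAIN_APPROX_NONE); c=max(cs,key=cv2.contourArea)[:,0]
    W=cast(n,c,44); r=cv2.minAreaRect(W[:,:2].astype(np.float32)); print(n,st[i],"strip",r, "cent",cast(n,ce[i],44))
    C=cloud(n,f["d"])[m>0]; print(np.median(C,0))
# blank plane
f=np.load("top0.npz"); C=cloud("top",f["d"])
for n,poly in {"top":[[376,198],[440,196],[444,209],[378,213]]}.items():
    m=np.zeros((400,640),np.uint8); cv2.fillPoly(m,[np.array(poly)],1)
    P=C[m>0]; 
    for _ in range(3):
        ce=P.mean(0); u,s,vt=np.linalg.svd(P-ce); nn=vt[2]*np.sign(vt[2][2]); e=(P-ce)@nn; P=P[abs(e)<4]
    print(len(P),"plane",nn,ce,"res",e.std(),"tilt",np.degrees(np.arccos(nn[2])),"dir",np.degrees(np.arctan2(-nn[1],-nn[0])))
f=np.load("scene0.npz"); C=cloud("scene",f["d"])
m=np.zeros((400,640),np.uint8); cv2.fillPoly(m,[np.array([[286,133],[296,131],[318,172],[306,180]])],1)
P=C[m>0]
for _ in range(3):
        ce=P.mean(0); u,s,vt=np.linalg.svd(P-ce); nn=vt[2]*np.sign(vt[2][2]); e=(P-ce)@nn; P=P[abs(e)<4]
print(len(P),"plane",nn,ce,"res",e.std(),"tilt",np.degrees(np.arccos(nn[2])),"dir",np.degrees(np.arctan2(-nn[1],-nn[0])))
```

```text
[[580.1 399.   45. ]
 [645.5 106.6  45. ]
 [524.6  80.4  45. ]
 [458.9 373.7  45. ]] [np.float64(299.6076907159108), np.float64(123.70293123969805), np.float64(300.58633805463967), np.float64(123.78728276269217)] [552.3 239.9  45. ]
yaw -77.37406592334186 open [585.1  93.5  45. ]
[[583.3 401.7  45. ]
 [647.8 111.7  45. ]
 [525.8  83.5  45. ]
 [459.6 374.1  45. ]] [np.float64(297.1122230047105), np.float64(125.21086467187828), np.float64(297.9722701187937), np.float64(126.74189923812196)] [554.1 242.8  45. ]
yaw -77.31422160863423 open [586.8  97.6  45. ]
top [ 195  163   68   34 1247] strip ((556.8688354492188, 223.62620544433594), (55.09125518798828, 173.16587829589844), 13.058034896850586) cent [[557.9 225.   44. ]]
[557.9 225.5  44.2]
scene [ 337  268   74   69 1946] strip ((556.9673461914062, 223.5999755859375), (64.01722717285156, 180.77195739746094), 12.976799964904785) cent [[556.7 229.   44. ]]
[556.9 229.8  43.6]
213 plane [1.  0.  0.1] [ 486.  -234.4  121.3] res 2.2516530638574754 tilt 85.51819896899117 dir -177.64240256482083
133 plane [-0.3  0.5  0.8] [ 485.  -235.8  107.9] res 1.725729012552855 tilt 33.87210834873928 dir -60.267955986461324
```

The top and scene views agree to within 3 mm: the board centre is near (553,241) with yaw -77.3°, and the strip centre is near (557,226). Depth plane fits on the cradle are unreliable at this resolution, so I'll use the wrist camera for it.

Run:
```python
from h import *
from scipy.spatial.transform import Rotation as Ro
np.set_printoptions(precision=3,suppress=True)
c=optics.camera_params("wrist"); s=readout.state()
p,d=optics.grab_frame("wrist"); cv2.imwrite("pics/w0.png",cv2.cvtColor(p,cv2.COLOR_RGB2BGR))
R=Ro.from_euler("xyz",s["ee_rot"],degrees=True).as_matrix(); print(R); print(c["mtx"]); cc=-c["R"].T@c["t"]
print("cam in tool",R.T@(cc-s["ee_pos"]), "axes in tool\n",R.T@c["R"].T)
```

```text
[[-0.     0.229  0.973]
 [-0.002  0.973 -0.229]
 [-1.    -0.002 -0.   ]]
[[309.707   0.    315.495]
 [  0.    309.707 197.629]
 [  0.      0.      1.   ]]
cam in tool [-157.053   -0.663  -78.14 ] axes in tool
 [[ 0.    -0.274  0.962]
 [ 1.     0.001  0.   ]
 [-0.001  0.962  0.274]]
```

View pics/w0.png

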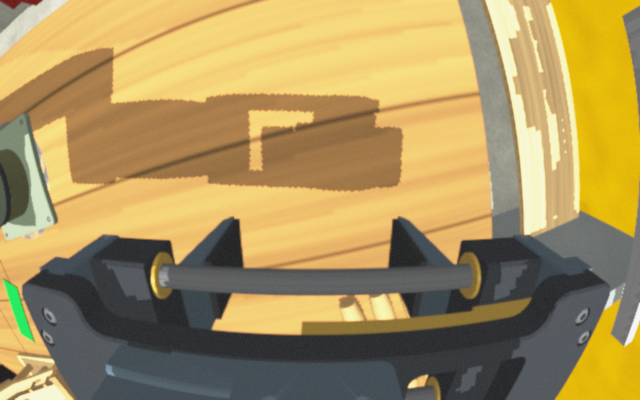

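The wrist camera sits on the tool's −z side. I'll move behind the strip with the jaws closing and turn about z so the jaw axis lies across the channel.

```bash
R='{"translation":[3.33,-1.81,-0.6],"delta_rot":[0,0,-0.0932]}'; true
python3 -m creep '[{"translation":[3.33,-1.81,-0.6],"delta_rot":[0,0,-0.0932]},{"translation":[3.33,-1.81,-0.6],"delta_rot":[0,0,-0.0932]},{"translation":[3.33,-1.81,-0.6],"delta_rot":[0,0,-0.0932]},{"translation":[3.33,-1.81,-0.6],"delta_rot":[0,0,-0.0932]},{"translation":[3.33,-1.81,-0.6],"delta_rot":[0,0,-0.0932]}]' -1 30
python3 -m creep '[{"translation":[3.33,-1.81,-0.6],"delta_rot":[0,0,-0.0932]},{"translation":[3.33,-1.81,-0.6],"delta_rot":[0,0,-0.0932]},{"translation":[3.33,-1.81,-0.6],"delta_rot":[0,0,-0.0932]},{"translation":[3.33,-1.81,-0.6],"delta_rot":[0,0,-0.0932]},{"translation":[3.33,-1.81,-0.6],"delta_rot":[0,0,-0.0932]}]'
python3 -m creep '[{"translation":[3.33,-1.81,-0.6],"delta_rot":[0,0,-0.0932]},{"translation":[3.33,-1.81,-0.6],"delta_rot":[0,0,-0.0932]},{"translation":[0,0,0],"delta_rot":[0,0,0]}]'
```

```text
time_s: 0.57
ee_pos: [299.1, 468.1, 197.5]
ee_rot: [-80.9, 90.0, -121.1]
force: [1.7, 0.1, -0.6]
gripper_width: 60.6
time_s: 0.98
ee_pos: [465.9, 377.5, 167.4]
ee_rot: [-85.9, 90.0, -152.8]
force: [1.0, 0.9, 0.0]
gripper_width: 27.6
time_s: 1.23
ee_pos: [536.2, 338.7, 154.0]
ee_rot: [21.3, 89.8, -56.4]
force: [0.1, -0.2, -0.4]
gripper_width: 7.4
```

```bash
cat >> h.py <<'E'
from scipy.spatial.transform import Rotation as Ro
def wgrab(name):
    c=optics.camera_params("wrist"); s=readout.state()
    p,d=optics.grab_frame("wrist"); cv2.imwrite(f"pics/{name}.png",cv2.cvtColor(p,cv2.COLOR_RGB2BGR))
    np.savez(name+".npz",p=p,d=d,K=c["mtx"],R=c["R"],t=c["t"],pos=s["ee_pos"],rot=s["ee_rot"])
    Rt=Ro.from_euler("xyz",s["ee_rot"],degrees=True).as_matrix(); print("tcp",s["ee_pos"].round(1),"x",Rt[:,0].round(3),"y",Rt[:,1].round(3),"w",s["gripper_width"])
def wcast(name,uv,n=(0,0,1),p0=(0,0,0)):
    f=np.load(name+".npz"); K=f["K"]; R=f["R"]; t=f["t"]
    uv=np.atleast_2d(uv).astype(float); a=(uv-K[:2,2])/K[0,0]; r=np.linalg.norm(a,axis=1); 
    k=np.sin(r)/np.maximum(r,1e-9); ray=np.c_[a*k[:,None],np.cos(r)]@R
    o=-R.T@t; n=np.array(n,float); s=((np.array(p0)-o)@n)/(ray@n); return o+s[:,None]*ray
E
python3 - <<'E'
from h import *
wgrab("w1")
E
```

```text
tcp [536.2 338.7 154. ] x [ 0.002 -0.002 -1.   ] y [0.977 0.212 0.001] w 7.353895554460554
```

View pics/w1.png

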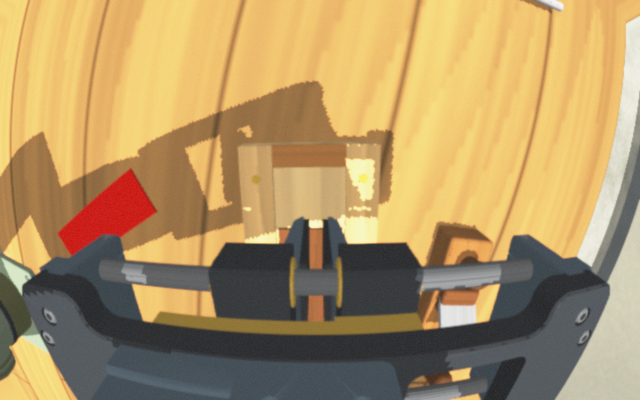

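Run:
```python
from h import *
np.set_printoptions(precision=1,suppress=True)
print("stop front",wcast("w1",[[274,167],[345,167]],p0=(0,0,44)))
print("runner ends",wcast("w1",[[239,147],[378,144]],p0=(0,0,45)))
print("strip back",wcast("w1",[[285,229],[340,229]],p0=(0,0,44)))
p=np.load("w1.npz")["p"]; cv2.imwrite("pics/w1c.png",cv2.cvtColor(cv2.resize(p[130:260,220:400],None,fx=4,fy=4,interpolation=2),cv2.COLOR_RGB2BGR))
b=np.array([553,241]);e=np.array([.219,-.976]);print(b-150*e,b-130*e,b-75*e)
```

```text
stop front [[493.8 358.9  44. ]
 [554.8 372.   44. ]]
runner ends [[460.  370.4  45. ]
 [578.2 398.5  45. ]]
strip back [[514.2 303.5  44. ]
 [564.2 314.4  44. ]]
[520.1 387.4] [524.5 367.9] [536.6 314.2]
```

View pics/w1c.png

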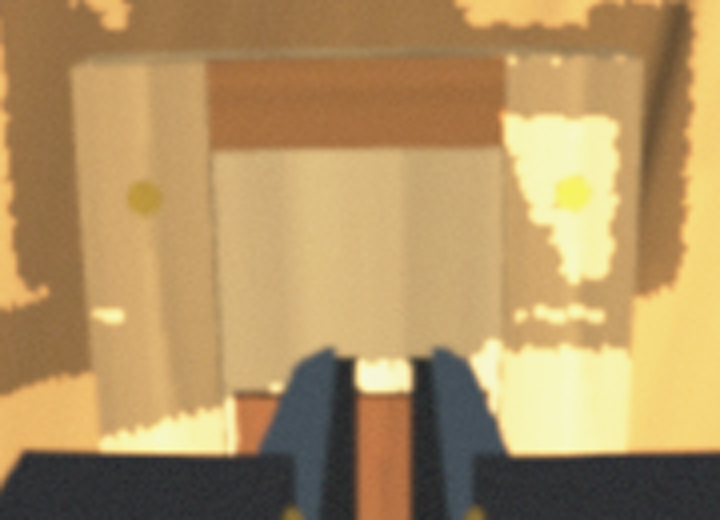

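Consistent within 3 mm; the strip's back edge is at board x ≈ -73. The fingers need a 5 mm lateral shift, and then I can descend.

```bash
python3 -m creep '[{"translation":[-0.55,0.1,-3.0],"delta_rot":[0,0,0]},{"translation":[0,0,-3.5],"delta_rot":[0,0,0]},{"translation":[0,0,-2.5],"delta_rot":[0,0,0]},{"translation":[0,0,-0.6],"delta_rot":[0,0,0]},{"translation":[0,0,0],"delta_rot":[0,0,0]}]'
python3 -m creep '[{"translation":[0,0,-0.1],"delta_rot":[0,0,0]},{"translation":[0,0,0],"delta_rot":[0,0,0]}]'
```

```text
time_s: 1.7
ee_pos: [523.6, 343.4, 58.2]
ee_rot: [-73.5, 89.7, -150.7]
force: [0.2, 0.0, 0.6]
gripper_width: 0.3
time_s: 1.87
ee_pos: [526.5, 344.7, 60.9]
ee_rot: [111.0, 89.8, 33.7]
force: [0.7, 0.3, -0.8]
gripper_width: 0.7
```

```bash
python3 -m creep '[{"translation":[0,0,0],"delta_rot":[0,0,0]},{"translation":[0,0,0],"delta_rot":[0,0,0]},{"translation":[0,0,0],"delta_rot":[0,0,0]}]'
python3 -m creep '[{"translation":[0,0,0],"delta_rot":[0,0,0]}]'
```

```text
time_s: 2.12
ee_pos: [526.1, 343.9, 60.1]
ee_rot: [109.1, 89.9, 31.8]
force: [-0.3, -0.1, 0.5]
gripper_width: 0.7
time_s: 2.2
ee_pos: [525.9, 343.7, 59.7]
ee_rot: [107.6, 89.9, 30.3]
force: [-0.7, 0.3, 1.2]
gripper_width: 0.5
```

```bash
python3 -m creep '[{"translation":[0.35,0.08,-0.2],"delta_rot":[0,0,0]},{"translation":[0,0,-0.15],"delta_rot":[0,0,0]},{"translation":[0,0,0],"delta_rot":[0,0,0]},{"translation":[0,0,0],"delta_rot":[0,0,0]}]'
python3 -m creep '[{"translation":[0,0,0],"delta_rot":[0,0,0]}]'
```

```text
time_s: 2.53
ee_pos: [529.0, 344.3, 55.2]
ee_rot: [-69.3, 90.0, -146.6]
force: [0.1, 0.0, -0.8]
gripper_width: 0.3
time_s: 2.62
ee_pos: [529.1, 344.3, 55.3]
ee_rot: [-62.9, 90.0, -140.2]
force: [0.3, 0.1, 0.8]
gripper_width: 0.3
```

Not touching the floor, and the tips are at about 41 mm. Now I'll push along (0.219, −0.976).

```bash
python3 -m creep '[{"translation":[0.22,-0.98,0],"delta_rot":[0,0,0]},{"translation":[0.33,-1.46,0],"delta_rot":[0,0,0]},{"translation":[0.33,-1.46,0],"delta_rot":[0,0,0]},{"translation":[0.33,-1.46,0],"delta_rot":[0,0,0]},{"translation":[0.33,-1.46,0],"delta_rot":[0,0,0]}]'
python3 -m creep '[{"translation":[0.22,-0.98,0],"delta_rot":[0,0,0]},{"translation":[0.22,-0.98,0],"delta_rot":[0,0,0]},{"translation":[0,0,0],"delta_rot":[0,0,0]},{"translation":[0,0,0],"delta_rot":[0,0,0]}]'
python3 - <<'E'
from h import *
wgrab("w2")
p,d=optics.grab_frame("top"); cv2.imwrite("pics/t2.png",cv2.cvtColor(cv2.resize(p[120:240,150:350],None,fx=4,fy=4),cv2.COLOR_RGB2BGR))
E
```

```text
time_s: 3.03
ee_pos: [544.8, 274.0, 55.6]
ee_rot: [-8.5, 90.0, -85.9]
force: [0.2, 0.3, -0.6]
gripper_width: 0.6
time_s: 3.37
ee_pos: [549.2, 256.0, 55.6]
ee_rot: [140.7, 90.0, 63.3]
force: [-0.4, -0.5, 0.2]
gripper_width: 0.6
tcp [549.2 256.   55.6] x [ 0.  0. -1.] y [0.976 0.218 0.   ] w 0.5551174942349202
```

View pics/t2.png

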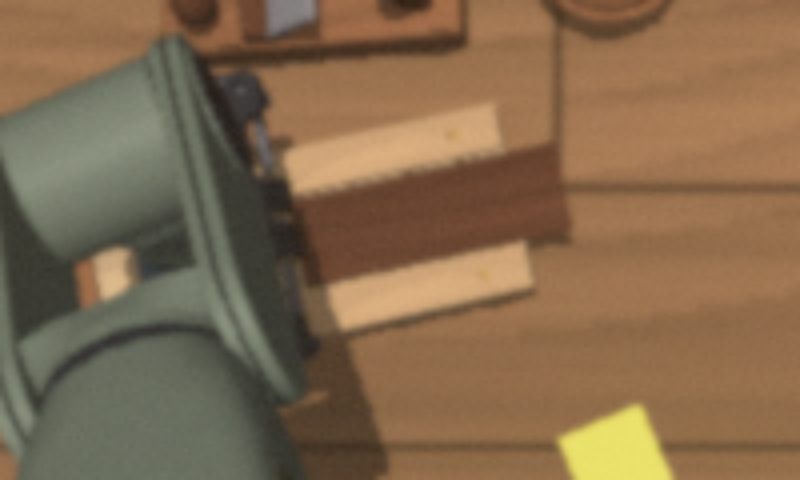

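View pics/w2.png

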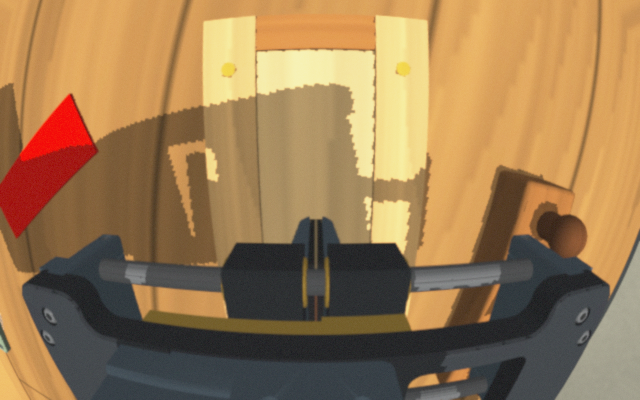

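Run:
```python
from h import *
np.set_printoptions(precision=1,suppress=True)
f=cast("top",[[289.5,155.5],[292.5,180]],44); print(f)
o=cast("top",[[274.5,146],[283.2,191.7]],45); print(o)
e=np.array([.219,-.976,0]); print("prot",((f.mean(0)-o.mean(0))@e))
print("tcp along",(np.array([549.2,256,0])-np.array([553,239.5,0]))@e)
```

```text
[[620.8  64.7  44. ]
 [555.6  56.4  44. ]]
[[646.1 104.5  45. ]
 [524.6  80.4  45. ]]
prot 31.765889044057875
tcp along -16.93619999999999
```

The strip protrudes about 30 mm and is flat in the channel. I'll push about 36 mm more.

```bash
python3 -m creep '[{"translation":[0.22,-0.98,0],"delta_rot":[0,0,0]},{"translation":[0.22,-0.98,0],"delta_rot":[0,0,0]},{"translation":[0.22,-0.98,0],"delta_rot":[0,0,0]},{"translation":[0.13,-0.58,0],"delta_rot":[0,0,0]},{"translation":[0,0,0],"delta_rot":[0,0,0]}]'
python3 -m creep '[{"translation":[0,0,0],"delta_rot":[0,0,0]},{"translation":[0,0,0],"delta_rot":[0,0,0]}]'
python3 - <<'E'
from h import *
p,d=optics.grab_frame("top"); cv2.imwrite("pics/t3.png",cv2.cvtColor(cv2.resize(p[120:240,150:350],None,fx=4,fy=4),cv2.COLOR_RGB2BGR))
p,d=optics.grab_frame("scene"); cv2.imwrite("pics/s3.png",cv2.cvtColor(cv2.resize(p[200:380,240:460],None,fx=3.5,fy=3.5),cv2.COLOR_RGB2BGR))
E
```

```text
time_s: 3.88
ee_pos: [557.1, 219.7, 55.4]
ee_rot: [-25.0, 90.0, -102.4]
force: [0.1, -0.5, 0.1]
gripper_width: 0.8
time_s: 4.05
ee_pos: [556.9, 221.3, 55.5]
ee_rot: [145.4, 90.0, 68.0]
force: [0.5, 0.1, 0.1]
gripper_width: 0.5
```

View pics/t3.png

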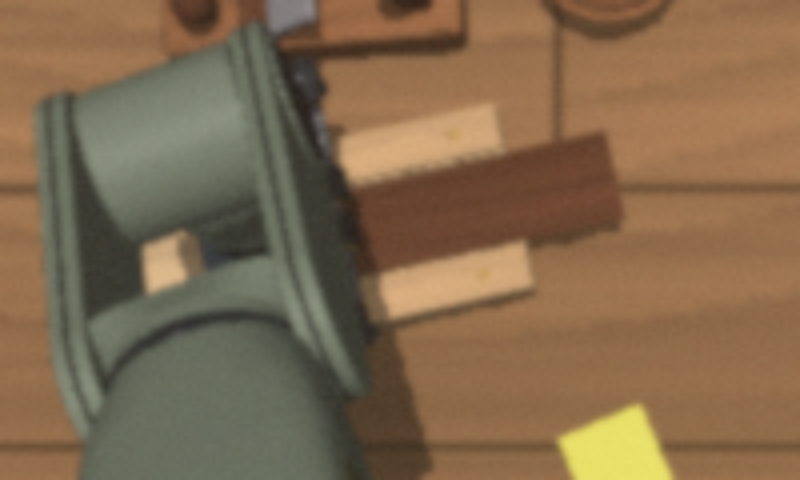

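View pics/s3.png

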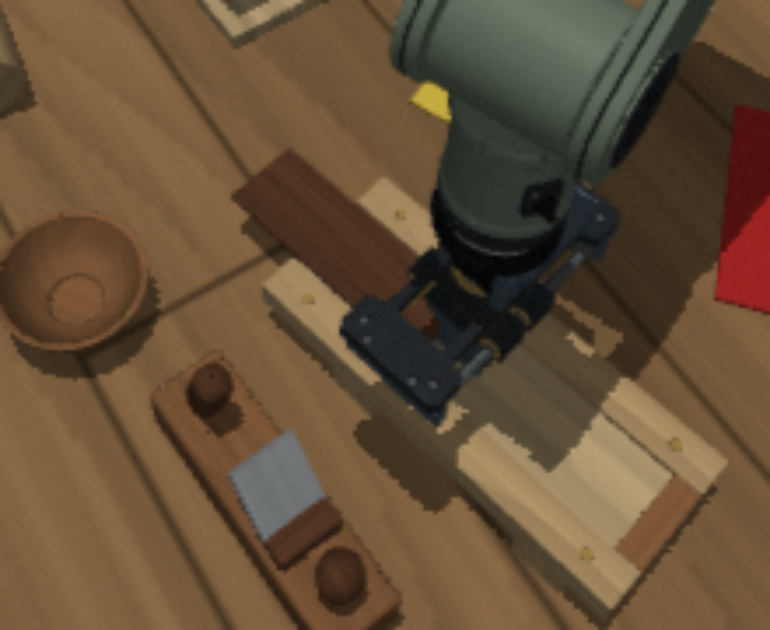

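Run:
```python
from h import *
np.set_printoptions(precision=1,suppress=True)
e=np.array([.219,-.976,0])
f=cast("top",[[301.2,153],[305,177]],44); print(f)
o=cast("top",[[274.5,146],[283.2,191.7]],45)
print("prot",((f.mean(0)-o.mean(0))@e))
f=cast("scene",[[322.9,242.9],[306.3,256.3]],44); print(f); 
o=cast("scene",[[315,282],[350,250.7]],45); print("prot",((f.mean(0)-o.mean(0))@e))
```

```text
[[627.5  33.9  44. ]
 [563.6  23.6  44. ]]
prot 64.39244833940319
[[572.3  25.7  44. ]
 [629.4  37.8  44. ]]
prot 67.37868775542302
```

The protrusion is about 65 mm (64 from top, 67 from scene) and the strip is flat. Next I'll raise the tool, open the gripper and scout the cradle from above.

```bash
python3 -m creep '[{"translation":[-0.1,0.4,1],"delta_rot":[0,0,0]},{"translation":[0,0,4],"delta_rot":[0,0,0]},{"translation":[0,0,4],"delta_rot":[0,0,0]},{"translation":[-0.5,-2.5,3],"delta_rot":[0,0,0]},{"translation":[-0.5,-3.6,1.8],"delta_rot":[0,0,0]}]' 1
python3 -m creep '[{"translation":[-0.6,-3.6,1.6],"delta_rot":[0,0,0]},{"translation":[-0.6,-3.6,1.6],"delta_rot":[0,0,0]},{"translation":[-0.6,-3.6,1.6],"delta_rot":[0,0,0]},{"translation":[-0.6,-3.6,1.6],"delta_rot":[0,0,0]},{"translation":[-0.6,-3.6,1.6],"delta_rot":[0,0,0]}]'
python3 -m creep '[{"translation":[-0.6,-3.6,1.6],"delta_rot":[0,0,0]},{"translation":[-0.6,-3.6,1.6],"delta_rot":[0,0,0]},{"translation":[-0.6,-3.6,1.6],"delta_rot":[0,0,0]},{"translation":[-0.6,-3.6,1.6],"delta_rot":[0,0,0]},{"translation":[-0.6,-3.6,1],"delta_rot":[0,0,0]}]'
python3 -m creep '[{"translation":[0,0,0],"delta_rot":[0,0,0]},{"translation":[0,0,0],"delta_rot":[0,0,0]},{"translation":[0,0,0],"delta_rot":[0,0,0]},{"translation":[0,0,0],"delta_rot":[0,0,0]}]'
python3 - <<'E'
from h import *
wgrab("w4"); p=np.load("w4.npz")["p"]; cv2.imwrite("pics/w4c.png",cv2.cvtColor(cv2.resize(p[60:300,160:480],None,fx=2.5,fy=2.5,interpolation=2),cv2.COLOR_RGB2BGR))
E
```

```text
time_s: 4.57
ee_pos: [547.6, 167.0, 198.3]
ee_rot: [100.0, 89.5, 22.9]
force: [0.9, -1.0, 0.3]
gripper_width: 30.9
time_s: 4.98
ee_pos: [515.1, -16.6, 275.3]
ee_rot: [80.7, 89.9, 3.5]
force: [-0.6, -0.4, 0.3]
gripper_width: 64.3
time_s: 5.4
ee_pos: [485.6, -196.9, 350.4]
ee_rot: [58.8, 89.8, -18.5]
force: [1.4, 0.6, -0.4]
gripper_width: 90.9
time_s: 5.73
ee_pos: [485.8, -194.3, 347.2]
ee_rot: [-160.2, 89.9, 122.6]
force: [-0.1, 0.2, -0.1]
gripper_width: 91.1
tcp [ 485.8 -194.3  347.2] x [-0.001  0.001 -1.   ] y [ 0.975  0.221 -0.   ] w 91.10343638490677
```

View pics/w4.png

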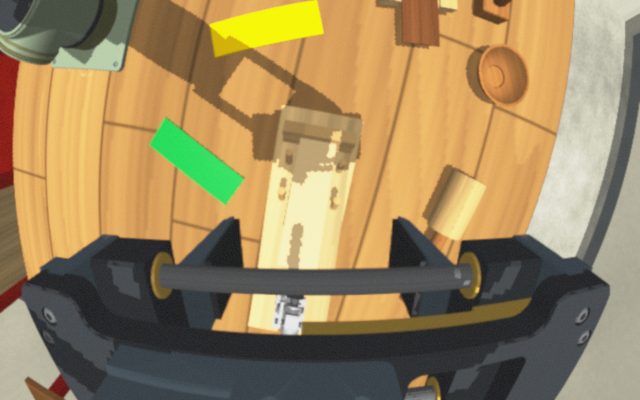

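View pics/w4c.png

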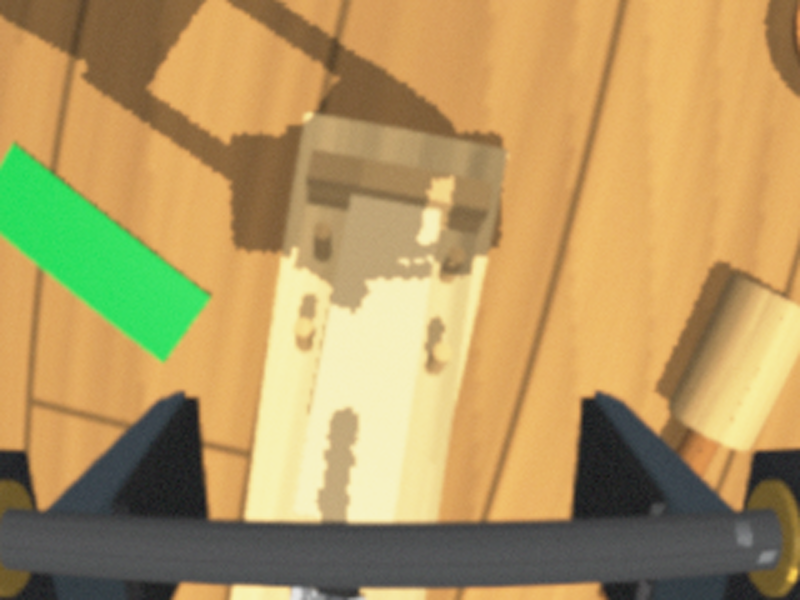

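Run:
```python
from h import *
p=np.load("w4.npz")["p"][95:215,255:375]
lab=cv2.cvtColor(p,cv2.COLOR_RGB2LAB); lab[...,0]=cv2.createCLAHE(4,(4,4)).apply(lab[...,0]); q=cv2.cvtColor(lab,cv2.COLOR_LAB2BGR)
cv2.imwrite("pics/w4d.png",cv2.resize(q,None,fx=5,fy=5,interpolation=cv2.INTER_CUBIC))
p=np.load("w4.npz")["p"][175:345,225:375]
lab=cv2.cvtColor(p,cv2.COLOR_RGB2LAB); lab[...,0]=cv2.createCLAHE(4,(4,4)).apply(lab[...,0]); q=cv2.cvtColor(lab,cv2.COLOR_LAB2BGR)
cv2.imwrite("pics/w4e.png",cv2.resize(q,None,fx=3.5,fy=3.5,interpolation=cv2.INTER_CUBIC))
```

```text
(no output)
```

View pics/w4d.png

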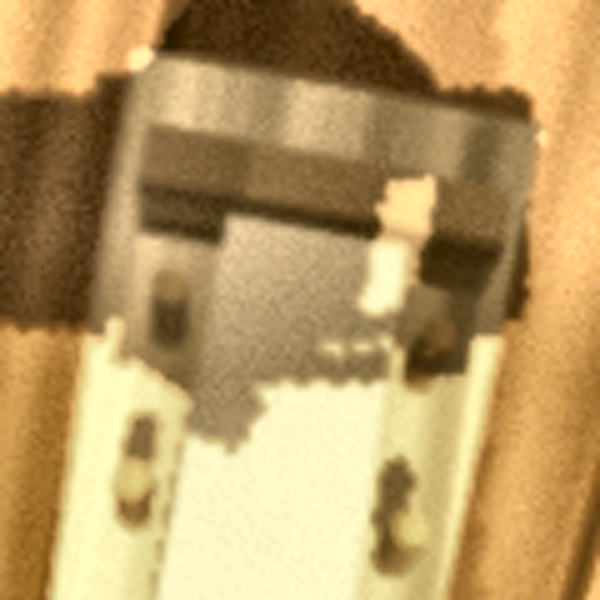

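View pics/w4e.png

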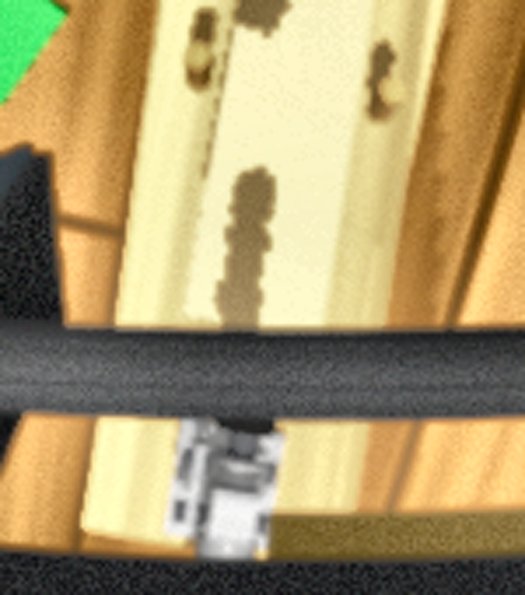

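```bash
cat > fit.py <<'E'
from h import *
from scipy.optimize import least_squares
def frame(q):
    bx,by,th=q[:3]; th=np.radians(th); c,s=np.cos(th),np.sin(th); k=np.sqrt(3)/2
    x=np.array([k*c,k*s,.5]); n=np.array([-.5*c,-.5*s,k]); y=np.cross(n,x)
    return np.array([bx,by,q[3] if len(q)>3 else 108.]),x,y,n
def loc(q,castf,uv,h):
    o,x,y,n=frame(q); P=castf(uv,n,o+h*n)-o; return np.c_[P@x,P@y]
E
python3 - <<'E'
from fit import *
np.set_printoptions(precision=1,suppress=True)
W=lambda uv,n,p:wcast("w4",uv,n,p)
F=[("stopL",284,132.4,12,-90,None),("stopR",356,143,12,-90,None),("stopM",318,137.5,12,-90,None),("cornL",300.2,138,0,-90,-26),
("dHL",281.6,191,12,-5,-37),("dHR",336.6,201.4,12,-5,37),("dLL",288.6,150,12,-60,-37),("dLR",343,164,12,-60,37),
("L1",290.1,192.1,0,None,-26),("L2",283.6,223.6,0,None,-26),("R1",331.3,192.1,0,None,26),("R2",318.7,267.9,0,None,26)]
def res(q,skip=(),full=False):
    r=[]
    for n,u,v,h,a,b in F:
        if n in skip: continue
        l=loc(q,W,[u,v],h)[0]
        for k,t in ((0,a),(1,b)):
            if t is not None: r.append(l[k]-t)
        if full: print(n,l,a,b)
    return np.array(r)
for skip in ((),("dLL","dLR")):
  for z in (0,1):
    s=least_squares(lambda q:res(q,skip),[485,-235,-88]+[108]*z,loss="soft_l1",f_scale=2.); print(s.x,np.abs(s.fun).mean())
s=least_squares(lambda q:res(q,("dLL","dLR")),[485,-235,-88],loss="soft_l1",f_scale=2.);res(s.x,full=True)
E
```

```text
[ 484.8 -237.   -87.2] 1.1661092575798593
[ 484.7 -236.2  -87.3  113.6] 1.1154811678305507
[ 484.9 -237.   -86.8] 0.8445289907542317
[ 484.8 -236.5  -86.9  111.5] 0.8523279168442759
stopL [-89.1 -48.8] -90 None
stopR [-91.7  52.8] -90 None
stopM [-89.8  -1. ] -90 None
cornL [-90.1 -25.7] -90 -26
dHL [ -5.7 -37. ] -5 -37
dHR [-3.8 36.1] -5 37
dLL [-64.  -37.8] -60 -37
dLR [-57.   38.2] -60 37
L1 [ -9.2 -26.2] None -26
L2 [ 34.4 -27.7] None -26
R1 [-18.5  28.7] None 26
R2 [84.7 26.4] None 26
```

The dowels, stop and blank edges fit to about 1 mm, giving a blank origin of (485,−237,108) and yaw −87°. I'll cross-check against the top and scene views and work out the gripper targets.

Run:
```python
from fit import *
np.set_printoptions(precision=2,suppress=True)
q=[484.9,-237,-87]
print("top highend",loc(q,lambda uv,n,p:cast("top",uv,plane=(n,p)),[[446.8,191.9],[448.1,213.5]],0))
print("top stop front (h12)",loc(q,lambda uv,n,p:cast("top",uv,plane=(n,p)),[[375.5,188.5],[375.5,229]],12))
# scene: stop front edge
print("scene",loc(q,lambda uv,n,p:cast("scene",uv,plane=(n,p)),[[240+350/3.7,60+432/3.7],[240+235/3.7,60+482/3.7]],12))
o,x,y,n=frame(q); print(o,x,y,n)
# strip frame now
e=np.array([.2195,-.9756,0]); front=(np.array([595.6,28.7,0])+np.array([600.8,31.7,0]))/2
board=np.array([553,239.7,0])
c=front-90*e; print("strip c",c, "along",(c-board)@e, "lat",(c-board)@np.array([.9756,.2195,0]))
# rotation from tool at grasp (x=-z,y=(.9756,.2195),z=e) to (x=-n,y=y,z=x)
T0=np.c_[[0,0,-1],[.9756,.2195,0],e]; T1=np.c_[-n,y,x]
rv=Ro.from_matrix(T1@T0.T).as_rotvec(); print("rotvec",rv,np.degrees(np.linalg.norm(rv)))
for s in (45,48): print(s,"grip pt", c+s*e, "TCP home", o+x*s+n*2)
```

```text
top highend [[ 93.14  22.96]
 [ 92.14 -28.28]]
top stop front (h12) [[-82.83  48.6 ]
 [-89.9  -53.82]]
scene [[-106.74  -51.2 ]
 [-100.62   54.13]]
[ 484.9 -237.   108. ] [ 0.05 -0.86  0.5 ] [ 1.    0.05 -0.  ] [-0.03  0.5   0.87]
strip c [578.45 118.     0.  ] along 124.3117951 lat -1.8881299999999483
rotvec [-0.52 -0.07 -0.17] 31.48884683827061
45 grip pt [588.32  74.1    0.  ] TCP home [ 486.89 -274.92  132.23]
48 grip pt [588.98  71.18   0.  ] TCP home [ 487.02 -277.51  133.73]
```

```bash
python3 -m creep '[{"translation":[1.16,2.93,-2.08],"delta_rot":[0,0,0]},{"translation":[1.16,2.93,-2.08],"delta_rot":[0,0,0]},{"translation":[1.16,2.93,-2.08],"delta_rot":[0,0,0]},{"translation":[1.16,2.93,-2.08],"delta_rot":[0,0,0]},{"translation":[1.16,2.93,-2.08],"delta_rot":[0,0,0]}]'
python3 -m creep '[{"translation":[1.16,2.93,-2.08],"delta_rot":[0,0,0]},{"translation":[1.16,2.93,-2.08],"delta_rot":[0,0,0]},{"translation":[1.16,2.93,-2.08],"delta_rot":[0,0,0]},{"translation":[1.16,2.94,-2.06],"delta_rot":[0,0,0]},{"translation":[0,0,0],"delta_rot":[0,0,0]}]'
python3 -m creep '[{"translation":[0,0,0],"delta_rot":[0,0,0]},{"translation":[0,0,0],"delta_rot":[0,0,0]},{"translation":[0,0,0],"delta_rot":[0,0,0]}]'
python3 - <<'E'
from h import *
wgrab("w5")
E
```

```text
time_s: 6.2
ee_pos: [543.8, -46.3, 242.4]
ee_rot: [-141.0, 90.0, 141.8]
force: [0.5, -0.2, 0.3]
gripper_width: 91.2
time_s: 6.62
ee_pos: [588.9, 74.3, 155.6]
ee_rot: [-117.3, 89.6, 165.7]
force: [-0.3, -0.5, 0.2]
gripper_width: 91.0
time_s: 6.87
ee_pos: [590.3, 67.9, 161.4]
ee_rot: [69.7, 89.9, -7.6]
force: [-0.7, 0.1, 0.7]
gripper_width: 91.0
tcp [590.3  67.9 161.4] x [ 0.001 -0.    -1.   ] y [0.976 0.22  0.001] w 91.00020763853016
```

View pics/w5.png

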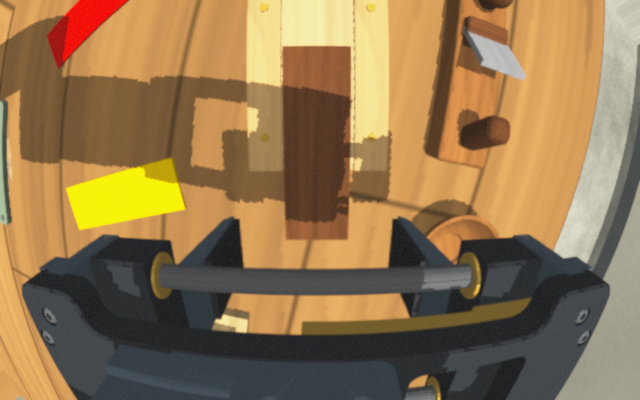

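Run:
```python
from h import *
np.set_printoptions(precision=1,suppress=True)
P=wcast("w5",[[286,240],[349,240],[284,46],[350,46]],p0=(0,0,44)); print(P, P.mean(0))
B=wcast("w5",[[247,171],[389,171]],p0=(0,0,45)); e=np.array([.2195,-.9756,0]);l=np.array([.9756,.2195,0])
tcp=np.array([590.3,67.9,0])
print("board end",B,"tcp past end",(tcp-B.mean(0))@e,"front past end",(P[:2].mean(0)-B.mean(0))@e,"lat tcp-strip",(tcp-P[:2].mean(0))@l)
print("bowl", cast("top",[[302,106]],30), cast("scene",[[262,283]],30), "tip right outer",tcp+60*l)
v=P[:2].mean(0)-P[2:].mean(0); print(np.degrees(np.arctan2(v[1],v[0])))
```

```text
[[571.5  18.7  44. ]
 [631.1  32.1  44. ]
 [532.8 194.9  44. ]
 [589.  207.7  44. ]] [581.1 113.3  44. ]
board end [[523.3  77.8  45. ]
 [650.  106.4  45. ]] tcp past end 24.401145616020454 front past end 68.31565576238836 lat tcp-strip -1.3897331610799049
bowl [[758.9  33.   30. ]] [[755.7  38.2  30. ]] tip right outer [648.8  81.1   0. ]
-77.06828629809331
```

All clear: the pads sit 8 mm beyond the board end and 1.4 mm off the strip's centre line. I'll descend and grip.

```bash
python3 -m creep '[{"translation":[0.12,0.03,-3.5],"delta_rot":[0,0,0]},{"translation":[0,0,-3.6],"delta_rot":[0,0,0]},{"translation":[0,0,-3],"delta_rot":[0,0,0]},{"translation":[0,0,-1.6],"delta_rot":[0,0,0]},{"translation":[0,0,-0.4],"delta_rot":[0,0,0]}]'
python3 -m creep '[{"translation":[0,0,0],"delta_rot":[0,0,0]},{"translation":[0,0,0],"delta_rot":[0,0,0]},{"translation":[0,0,0],"delta_rot":[0,0,0]}]'
```

```text
time_s: 7.33
ee_pos: [589.4, 67.2, 37.1]
ee_rot: [-96.1, 89.7, -173.5]
force: [-0.5, -0.7, 0.0]
gripper_width: 91.1
time_s: 7.58
ee_pos: [592.9, 68.3, 41.5]
ee_rot: [82.6, 89.8, 5.3]
force: [0.2, 0.1, 0.8]
gripper_width: 91.1
```

```bash
python3 -m creep '[{"translation":[0,0,-0.1],"delta_rot":[0,0,0]},{"translation":[0,0,0],"delta_rot":[0,0,0]},{"translation":[0,0,0],"delta_rot":[0,0,0]},{"translation":[0,0,0],"delta_rot":[0,0,0]},{"translation":[0,0,0],"delta_rot":[0,0,0]}]' -1 15
python3 -m creep '[{"translation":[0,0,0],"delta_rot":[0,0,0]},{"translation":[0,0,0],"delta_rot":[0,0,0]},{"translation":[0,0,0],"delta_rot":[0,0,0]}]' -1 25
```

```text
time_s: 8.0
ee_pos: [591.5, 68.5, 38.7]
ee_rot: [83.8, 90.0, 6.5]
force: [-0.3, 0.6, -0.2]
gripper_width: 61.3
time_s: 8.25
ee_pos: [591.5, 68.5, 38.6]
ee_rot: [97.2, 90.0, 19.9]
force: [-0.1, 0.6, 2.1]
gripper_width: 59.7
```

Gripped at a width of 59.7 mm. Lifting gently.

```bash
python3 -m creep '[{"translation":[0,0,0.4],"delta_rot":[0,0,0]},{"translation":[0,0,0.8],"delta_rot":[0,0,0]},{"translation":[0,0,1.2],"delta_rot":[0,0,0]},{"translation":[0,0,1.6],"delta_rot":[0,0,0]},{"translation":[0,0,2],"delta_rot":[0,0,0]}]'
python3 -m creep '[{"translation":[0,0,2],"delta_rot":[0,0,0]},{"translation":[0,0,1],"delta_rot":[0,0,0]},{"translation":[0,0,0],"delta_rot":[0,0,0]},{"translation":[0,0,0],"delta_rot":[0,0,0]}]'
python3 - <<'E'
from h import *
wgrab("w6")
p,d=optics.grab_frame("scene"); cv2.imwrite("pics/s6.png",cv2.cvtColor(cv2.resize(p[140:340,220:460],None,fx=3,fy=3),cv2.COLOR_RGB2BGR))
E
```

```text
time_s: 8.67
ee_pos: [590.7, 68.4, 98.7]
ee_rot: [-95.3, 89.9, -172.6]
force: [0.0, -0.8, -0.9]
gripper_width: 59.3
time_s: 9.0
ee_pos: [591.4, 68.5, 128.7]
ee_rot: [80.6, 90.0, 3.3]
force: [-1.1, 0.6, -0.2]
gripper_width: 59.3
tcp [591.4  68.5 128.7] x [ 0.001  0.    -1.   ] y [0.976 0.22  0.001] w 59.32005634124941
```

View pics/w6.png

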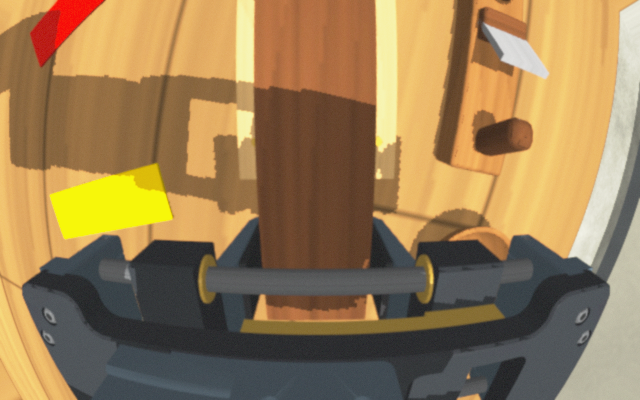

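View pics/s6.png

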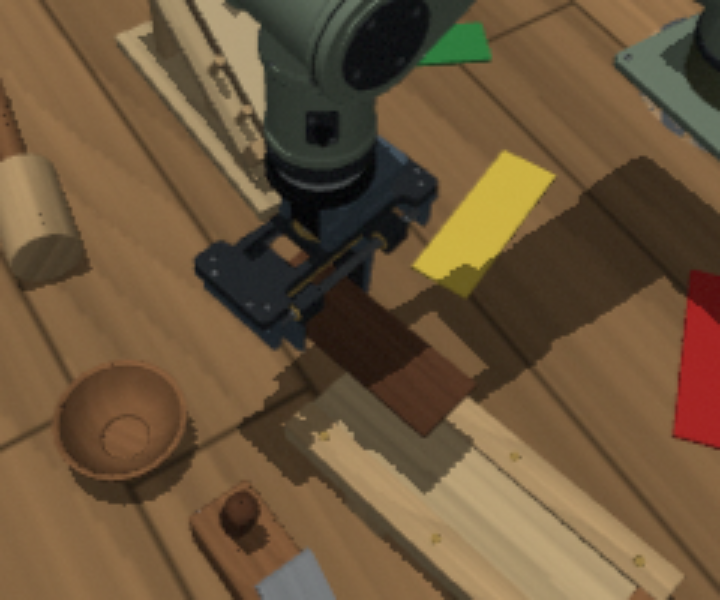

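The strip is held by its front end, level to the eye. I'll measure its pitch and offset in the grip using wrist depth.

```bash
cat >> h.py <<'E'
def wcloud(name):
    f=np.load(name+".npz"); K=f["K"]; v,u=np.mgrid[:400,:640]; a=np.stack([u-K[0,2],v-K[1,2]],-1)/K[0,0]; r=np.linalg.norm(a,axis=-1)
    k=np.tan(r)/np.maximum(r,1e-9); d=f["d"]; P=np.stack([a[...,0]*k*d,a[...,1]*k*d,d],-1); return (P-f["t"])@f["R"]
def strip_in_tool(name,box=(270,365,5,225)):
    f=np.load(name+".npz"); T=Ro.from_euler("xyz",f["rot"],degrees=True).as_matrix()
    C=(wcloud(name)-f["pos"])@T; x0,x1,y0,y1=box; P=C[y0:y1,x0:x1].reshape(-1,3)
    P=P[abs(P[:,0]+3)<25]; A=np.c_[P[:,1],P[:,2],np.ones(len(P))]
    c,*_=np.linalg.lstsq(A,P[:,0],rcond=None); e=P[:,0]-A@c
    print("strip top: x_tool = %.4f*y + %.4f*z + %.2f"%tuple(c),"res",e.std(),len(P),"z range",P[:,2].min(),P[:,2].max())
E
python3 - <<'E'
from h import *
np.set_printoptions(precision=1,suppress=True)
strip_in_tool("w6")
f=np.load("w6.npz"); T=Ro.from_euler("xyz",f["rot"],degrees=True).as_matrix()
for uv in ([254,60],[376,60],[258,200],[373,200],[265,305],[365,305]):
    P=wcast("w6",[uv],T[:,0],f["pos"]-5*T[:,0]); print(uv,((P-f["pos"])@T)[0])
E
```

```text
strip top: x_tool = 0.0005*y + -0.0009*z + -5.59 res 0.6597874240050366 20835 z range -132.5494820898276 -19.10722619957664
[254, 60] [  -5.   -30.8 -103.6]
[376, 60] [  -5.    28.7 -103.6]
[258, 200] [ -5.  -30.5 -32.5]
[373, 200] [ -5.   29.  -32.6]
[265, 305] [ -5.  -31.   33.1]
[365, 305] [-5.  28.9 33.1]
```

The strip sits flat in the jaws, with its top face 5.6 mm behind the TCP. Now I'll compute the approach.

Run:
```python
from fit import *
np.set_printoptions(precision=3,suppress=True)
q=[484.6,-237,-87]; o,x,y,n=frame(q)
for a,h in ((8,60),(8,20),(4,2),(0,0)):
    print(a,h,o+(a+45.8)*x+(h-1.6)*n)
T0=Ro.from_euler("xyz",readout.state()["ee_rot"],degrees=True).as_matrix(); T1=np.c_[-n,y,x]
rv=Ro.from_matrix(T1@T0.T).as_rotvec(); print(rv,rv/6, "x",x,"n",n)
```

```text
8 60 [ 485.51  -254.368  185.476]
8 20 [ 486.557 -274.341  150.835]
4 2 [ 486.847 -279.869  133.246]
0 0 [ 486.718 -277.409  129.514]
[-0.519 -0.074 -0.165] [-0.087 -0.012 -0.027] x [ 0.045 -0.865  0.5  ] n [-0.026  0.499  0.866]
```

```bash
python3 -m creep '[{"translation":[-0.6,-2.0,2],"delta_rot":[-0.0519,-0.0074,-0.0165]},{"translation":[-1.06,-3.2,2],"delta_rot":[-0.0519,-0.0074,-0.0165]},{"translation":[-1.06,-3.2,2],"delta_rot":[-0.0519,-0.0074,-0.0165]},{"translation":[-1.06,-3.2,1],"delta_rot":[-0.0519,-0.0074,-0.0165]},{"translation":[-1.06,-3.2,1],"delta_rot":[-0.0519,-0.0074,-0.0165]}]'
python3 -m creep '[{"translation":[-1.06,-3.2,0],"delta_rot":[-0.0519,-0.0074,-0.0165]},{"translation":[-1.06,-3.2,0],"delta_rot":[-0.0519,-0.0074,-0.0165]},{"translation":[-1.06,-3.2,0],"delta_rot":[-0.0519,-0.0074,-0.0165]},{"translation":[-1.06,-3.2,0],"delta_rot":[-0.0519,-0.0074,-0.0165]},{"translation":[-1.06,-2.5,0],"delta_rot":[-0.0519,-0.0074,-0.0165]}]'
python3 -m creep '[{"translation":[-0.46,-1.5,-1.1],"delta_rot":[0,0,0]},{"translation":[0,-0.7,-1.2],"delta_rot":[0,0,0]},{"translation":[0,0,0],"delta_rot":[0,0,0]},{"translation":[0,0,0],"delta_rot":[0,0,0]},{"translation":[0,0,0],"delta_rot":[0,0,0]}]'
python3 - <<'E'
from h import *
wgrab("w7"); strip_in_tool("w7")
p,d=optics.grab_frame("scene"); cv2.imwrite("pics/s7.png",cv2.cvtColor(cv2.resize(p[40:240,200:440],None,fx=3,fy=3),cv2.COLOR_RGB2BGR))
E
```

```text
time_s: 9.52
ee_pos: [542.3, -80.8, 208.4]
ee_rot: [-2.4, 74.9, -84.5]
force: [0.4, -0.5, -0.8]
gripper_width: 59.7
time_s: 9.93
ee_pos: [488.7, -234.3, 207.3]
ee_rot: [0.0, 59.9, -87.0]
force: [0.1, 0.8, -0.6]
gripper_width: 59.6
time_s: 10.35
ee_pos: [485.7, -254.2, 185.3]
ee_rot: [0.2, 60.0, -86.7]
force: [0.4, -0.8, -0.7]
gripper_width: 59.6
tcp [ 485.7 -254.2  185.3] x [ 0.028 -0.499 -0.866] y [0.999 0.054 0.002] w 59.55288065761755
strip top: x_tool = -0.0001*y + -0.0007*z + -5.35 res 0.6548632169067056 20828 z range -132.3680355995895 -18.98872776067182
```

View pics/w7.png

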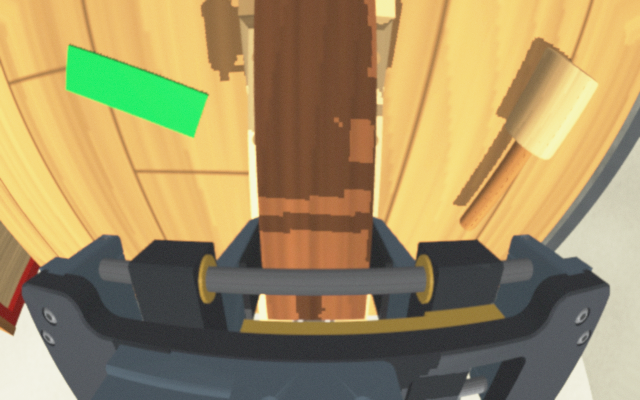

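View pics/s7.png

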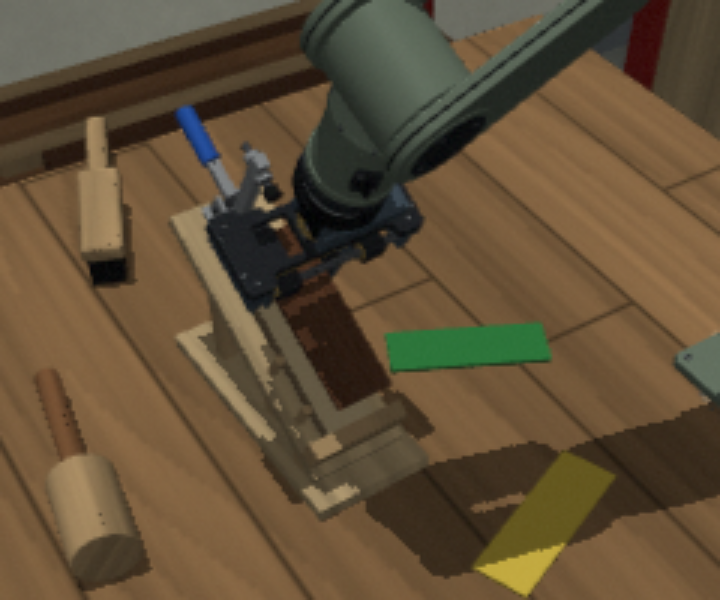

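Run:
```python
from h import *
p=np.load("w7.npz")["p"][0:220,220:410]
cv2.imwrite("pics/w7c.png",cv2.cvtColor(cv2.resize(p,None,fx=2.7,fy=2.7,interpolation=2),cv2.COLOR_RGB2BGR))
p=np.load("w7.npz")["p"][0:110,220:410]
cv2.imwrite("pics/w7d.png",cv2.cvtColor(cv2.resize(p,None,fx=4.2,fy=4.2,interpolation=2),cv2.COLOR_RGB2BGR))
```

```text
(no output)
```

View pics/w7c.png

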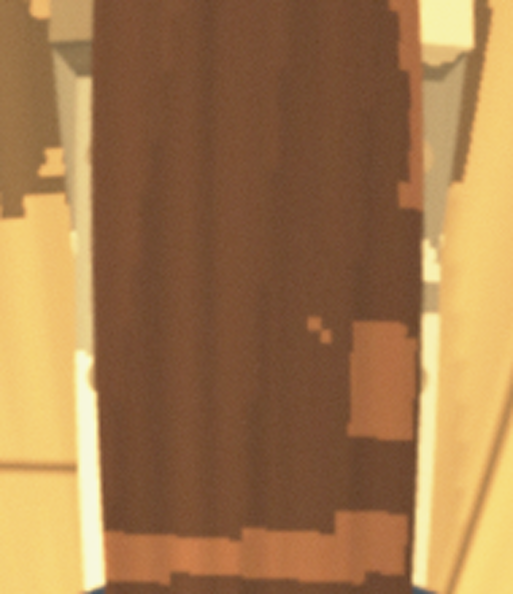

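View pics/w7d.png

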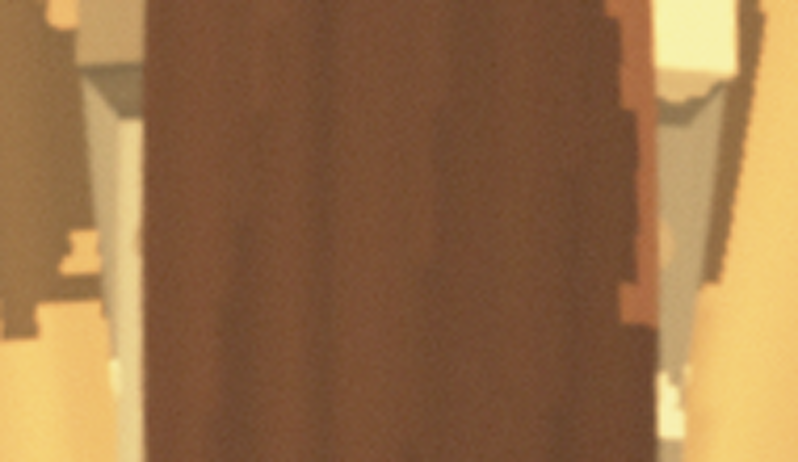

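Run:
```python
from fit import *
np.set_printoptions(precision=1,suppress=True)
q=[484.6,-237,-87]; W=lambda uv,n,p:wcast("w7",uv,n,p)
print("stop +-52,-90",loc(q,W,[[238.3,16],[395.5,17.9]],12))
print("bed +-52",loc(q,W,[[248.9,148],[382.2,148],[254,210],[377,210],[240+1,35],[393,35]],-24))
o,x,y,n=frame(q)
print("strip edges (h 62+4)",loc(q,W,[[254,60],[376,60],[258,200],[373,200]],64))
```

```text
stop +-52,-90 [[-90.7 -51.6]
 [-89.6  52.7]]
bed +-52 [[  4.2 -52.6]
 [  4.2  52.2]
 [ 55.4 -50.9]
 [ 55.4  50.4]
 [-86.2 -58. ]
 [-86.6  59.9]]
strip edges (h 62+4) [[-49.7 -30.3]
 [-49.7  28.8]
 [ 20.9 -30. ]
 [ 21.   29.1]]
```

The cradle and strip centre lines agree to within about 1 mm. I'll shift +0.9 mm in x and descend along the bed normal.

```bash
python3 -m creep '[{"translation":[0.15,-0.8,-1.4],"delta_rot":[0,0,0]},{"translation":[0.03,-0.7,-1.2],"delta_rot":[0,0,0]},{"translation":[0.01,-0.5,-0.86],"delta_rot":[0,0,0]},{"translation":[0,0,0],"delta_rot":[0,0,0]},{"translation":[0,0,0],"delta_rot":[0,0,0]}]'
python3 -m creep '[{"translation":[0,0,0],"delta_rot":[0,0,0]},{"translation":[0,0,0],"delta_rot":[0,0,0]}]'
python3 - <<'E'
from fit import *
np.set_printoptions(precision=2,suppress=True)
wgrab("w8"); p=np.load("w8.npz")["p"][0:220,220:410]
cv2.imwrite("pics/w8c.png",cv2.cvtColor(cv2.resize(p,None,fx=2.7,fy=2.7,interpolation=2),cv2.COLOR_RGB2BGR))
o,x,y,n=frame([484.6,-237,-87]); d=readout.state()["ee_pos"]-o; print("strip origin est x,y,h", d@x-45.8,d@y,d@n+1.6)
E
```

```text
time_s: 10.87
ee_pos: [487.4, -274.4, 150.8]
ee_rot: [0.2, 60.0, -86.8]
force: [0.1, 0.2, 0.2]
gripper_width: 59.4
time_s: 11.03
ee_pos: [487.9, -274.4, 151.7]
ee_rot: [0.4, 60.0, -86.5]
force: [-0.2, -0.4, -0.6]
gripper_width: 59.5
tcp [ 487.9 -274.4  151.7] x [ 0.03 -0.5  -0.87] y [1.   0.05 0.  ] w 59.524291180485896
strip origin est x,y,h 8.47284423030532 1.2685350171488605 20.66479645081128
```

View pics/w8c.png

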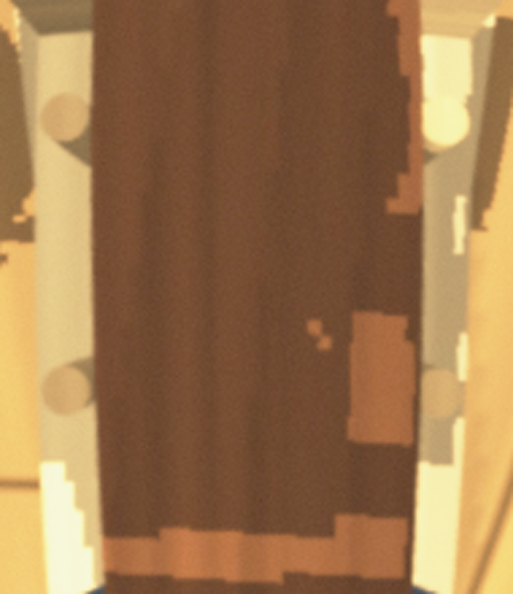

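Run:
```python
from fit import *
np.set_printoptions(precision=1,suppress=True)
q=[484.6,-237,-87]; W=lambda uv,n,p:wcast("w8",uv,n,p)
g=lambda a:np.array(a)/2.7+[220,0]
print("dowels",loc(q,W,g([[67,117],[446,120],[68,391],[441,391]]),12))
print("strip",loc(q,W,g([[92,117],[420,117],[96,391],[415,391]]),24.6))
print("stop top front?",loc(q,W,g([[20,22],[495,30]]),12))
```

```text
dowels [[-60.8 -36.6]
 [-60.2  37.6]
 [ -5.5 -37.1]
 [ -5.5  37.2]]
strip [[-57.5 -29.1]
 [-57.5  29.9]
 [ -6.7 -29. ]
 [ -6.7  29.5]]
stop top front? [[-82.3 -46.8]
 [-80.6  48.2]]
```

Dowels and strip are centred to within 0.3 mm. I'll descend between them.

```bash
python3 -m creep '[{"translation":[0.02,-0.3,-0.52],"delta_rot":[0,0,0]},{"translation":[0.01,-0.3,-0.52],"delta_rot":[0,0,0]},{"translation":[0.01,-0.2,-0.35],"delta_rot":[0,0,0]},{"translation":[0,0,0],"delta_rot":[0,0,0]},{"translation":[0,0,0],"delta_rot":[0,0,0]}]'
python3 -m creep '[{"translation":[0,-0.05,-0.09],"delta_rot":[0,0,0]},{"translation":[0,0,0],"delta_rot":[0,0,0]},{"translation":[0,0,0],"delta_rot":[0,0,0]},{"translation":[0,0,0],"delta_rot":[0,0,0]}]'
python3 -m creep '[{"translation":[0,-0.05,-0.09],"delta_rot":[0,0,0]},{"translation":[0,0,0],"delta_rot":[0,0,0]},{"translation":[0,0,0],"delta_rot":[0,0,0]}]'
```

```text
time_s: 11.5
ee_pos: [487.5, -282.7, 136.5]
ee_rot: [0.2, 60.0, -86.8]
force: [0.4, 1.0, 0.3]
gripper_width: 59.4
time_s: 11.83
ee_pos: [487.8, -283.0, 136.2]
ee_rot: [0.3, 60.0, -86.7]
force: [-0.5, 0.2, -0.0]
gripper_width: 59.9
time_s: 12.08
ee_pos: [487.7, -283.5, 135.1]
ee_rot: [0.3, 60.0, -86.7]
force: [0.4, -0.1, -0.2]
gripper_width: 59.6
```

```bash
python3 -m creep '[{"translation":[0,-0.05,-0.09],"delta_rot":[0,0,0]},{"translation":[0,0,0],"delta_rot":[0,0,0]},{"translation":[0,0,0],"delta_rot":[0,0,0]}]'
python3 -m creep '[{"translation":[0,-0.05,-0.09],"delta_rot":[0,0,0]},{"translation":[0,0,0],"delta_rot":[0,0,0]},{"translation":[0,0,0],"delta_rot":[0,0,0]}]'
python3 - <<'E'
from fit import *
np.set_printoptions(precision=2,suppress=True)
wgrab("w9"); p=np.load("w9.npz")["p"][0:220,220:410]; strip_in_tool("w9")
cv2.imwrite("pics/w9c.png",cv2.cvtColor(cv2.resize(p,None,fx=2.7,fy=2.7,interpolation=2),cv2.COLOR_RGB2BGR))
o,x,y,n=frame([484.6,-237,-87]); s=readout.state();d=s["ee_pos"]-o; print("strip origin est x,y,h", d@x-45.8,d@y,d@n+1.6, s["force"]@n,s["force"]@x)
p,d=optics.grab_frame("scene"); cv2.imwrite("pics/s9.png",cv2.cvtColor(cv2.resize(p[80:200,240:370],None,fx=5,fy=5),cv2.COLOR_RGB2BGR))
E
```

```text
time_s: 12.33
ee_pos: [487.9, -283.9, 134.6]
ee_rot: [0.3, 60.0, -86.7]
force: [0.2, 3.3, 3.2]
gripper_width: 59.6
time_s: 12.58
ee_pos: [487.9, -284.0, 134.5]
ee_rot: [0.4, 60.0, -86.6]
force: [-3.0, 7.4, 10.1]
gripper_width: 59.4
tcp [ 487.9 -284.   134.5] x [ 0.03 -0.5  -0.87] y [1.   0.05 0.  ] w 59.4316535489698
strip top: x_tool = 0.0017*y + 0.0007*z + -5.40 res 0.6509228177060417 20825 z range -132.43405601804042 -18.914427293436155
strip origin est x,y,h 8.252778826041961 0.8076676867106863 1.0286639547366663 12.341087485799267 -2.708187152872119
```

View pics/w9c.png

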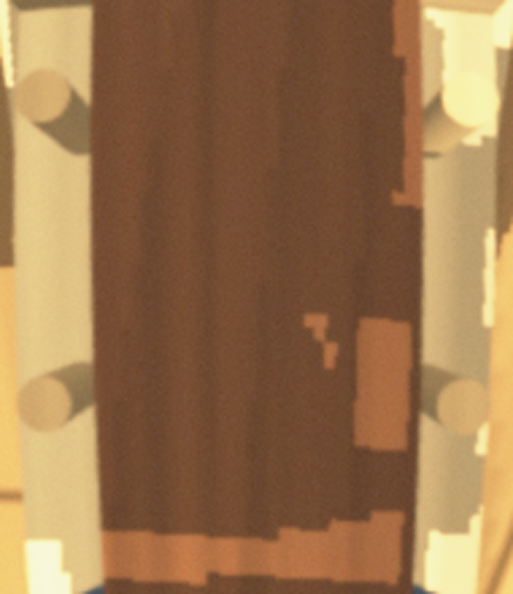

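View pics/s9.png

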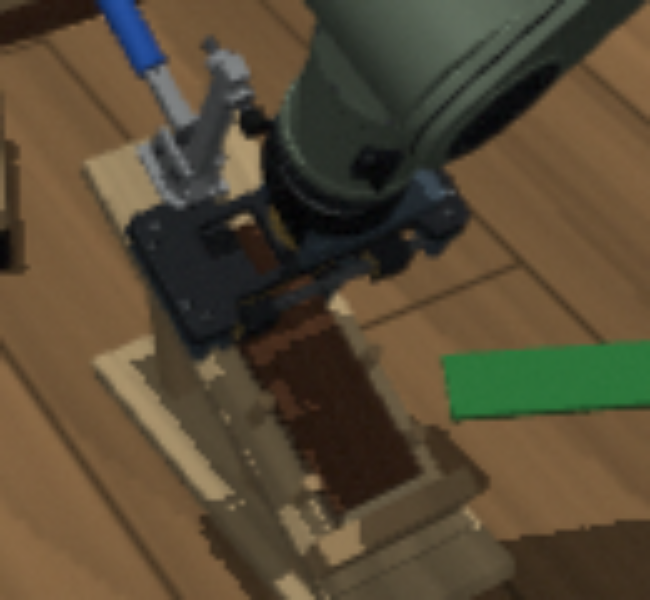

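The strip rests on the blank with about 12 N and is between the dowels. I'll ease off and slide it down-slope towards the stop.

```bash
python3 -m creep '[{"translation":[0,0.04,0.07],"delta_rot":[0,0,0]},{"translation":[-0.01,0.17,-0.1],"delta_rot":[0,0,0]},{"translation":[-0.01,0.17,-0.1],"delta_rot":[0,0,0]},{"translation":[-0.01,0.17,-0.1],"delta_rot":[0,0,0]},{"translation":[0,0,0],"delta_rot":[0,0,0]}]'
python3 -m creep '[{"translation":[0,0,0],"delta_rot":[0,0,0]},{"translation":[0,0,0],"delta_rot":[0,0,0]}]'
python3 -m creep '[{"translation":[0,0.087,-0.05],"delta_rot":[0,0,0]},{"translation":[0,0,0],"delta_rot":[0,0,0]},{"translation":[0,0,0],"delta_rot":[0,0,0]}]'
```

```text
time_s: 13.1
ee_pos: [488.1, -279.6, 132.1]
ee_rot: [0.4, 59.9, -86.6]
force: [-1.8, 1.2, 6.7]
gripper_width: 59.6
time_s: 13.27
ee_pos: [488.1, -279.6, 132.1]
ee_rot: [0.4, 59.9, -86.6]
force: [-0.9, 0.9, 7.9]
gripper_width: 59.3
time_s: 13.52
ee_pos: [488.2, -278.9, 131.7]
ee_rot: [0.4, 59.9, -86.6]
force: [0.1, 1.2, 6.4]
gripper_width: 59.7
```

```bash
python3 -m creep '[{"translation":[0,0.087,-0.05],"delta_rot":[0,0,0]},{"translation":[0,0,0],"delta_rot":[0,0,0]},{"translation":[0,0,0],"delta_rot":[0,0,0]}]'
python3 -m creep '[{"translation":[0,0.087,-0.05],"delta_rot":[0,0,0]},{"translation":[0,0,0],"delta_rot":[0,0,0]},{"translation":[0,0,0],"delta_rot":[0,0,0]}]'
python3 -m creep '[{"translation":[0,0.087,-0.05],"delta_rot":[0,0,0]},{"translation":[0,0,0],"delta_rot":[0,0,0]},{"translation":[0,0,0],"delta_rot":[0,0,0]}]'
```

```text
time_s: 13.77
ee_pos: [488.2, -278.1, 131.3]
ee_rot: [0.4, 59.9, -86.6]
force: [-0.9, 1.3, 6.0]
gripper_width: 59.3
time_s: 14.02
ee_pos: [488.2, -277.2, 130.8]
ee_rot: [0.4, 59.9, -86.6]
force: [-0.6, 0.6, 6.0]
gripper_width: 59.6
time_s: 14.27
ee_pos: [488.2, -276.9, 130.6]
ee_rot: [0.4, 59.8, -86.6]
force: [-1.1, -2.3, 6.5]
gripper_width: 59.7
```

```bash
python3 -m creep '[{"translation":[0,0.087,-0.05],"delta_rot":[0,0,0]},{"translation":[0,0,0],"delta_rot":[0,0,0]},{"translation":[0,0,0],"delta_rot":[0,0,0]}]'
python3 - <<'E'
from fit import *
np.set_printoptions(precision=2,suppress=True)
wgrab("w10"); strip_in_tool("w10")
o,x,y,n=frame([484.6,-237,-87]); s=readout.state();d=s["ee_pos"]-o; print("strip origin est x,y,h", d@x-45.8,d@y,d@n+1.6, s["force"]@n,s["force"]@x)
p=np.load("w10.npz")["p"]; cv2.imwrite("pics/w10.png",cv2.cvtColor(p,cv2.COLOR_RGB2BGR))
E
```

```text
time_s: 14.52
ee_pos: [488.2, -276.8, 130.6]
ee_rot: [0.3, 59.7, -86.6]
force: [-1.1, -4.6, 6.7]
gripper_width: 59.3
tcp [ 488.2 -276.8  130.6] x [ 0.03 -0.5  -0.86] y [1.   0.05 0.  ] w 59.28743066276477
strip top: x_tool = 0.0006*y + 0.0046*z + -5.38 res 0.6500625842873671 20807 z range -132.16778998993377 -18.914598605328205
strip origin est x,y,h 0.0833047142245249 1.484670761317002 1.1345952204446639 3.59206715255265 9.159160458173488
```

View pics/w10.png

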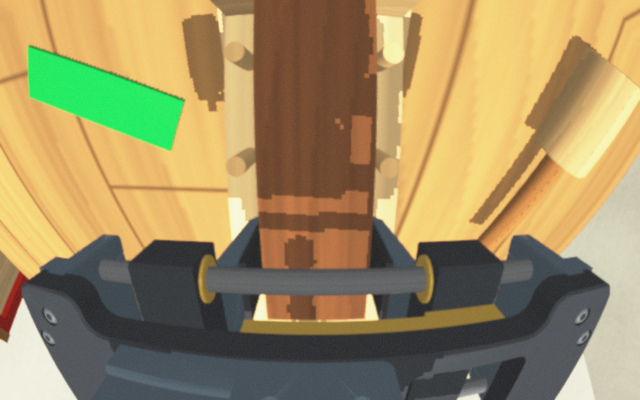

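The strip has stopped against the low stop: a 1 mm command gave no motion, the push rose to 9 N, and the estimated x is ≈0.1 mm. Releasing.

```bash
python3 -m creep '[{"translation":[0,-0.04,0.02],"delta_rot":[0,0,0]},{"translation":[0,0,0],"delta_rot":[0,0,0]}]' - 5
python3 -m creep '[{"translation":[0,0,0],"delta_rot":[0,0,0]},{"translation":[0,0,0],"delta_rot":[0,0,0]},{"translation":[0,0,0],"delta_rot":[0,0,0]},{"translation":[0,0,0],"delta_rot":[0,0,0]}]' 1
python3 -m creep '[{"translation":[0,0,0],"delta_rot":[0,0,0]},{"translation":[0,0,0],"delta_rot":[0,0,0]},{"translation":[0,0,0],"delta_rot":[0,0,0]}]'
python3 - <<'E'
from h import *
wgrab("w11")
E
```

```text
time_s: 14.73
ee_pos: [488.1, -276.7, 130.3]
ee_rot: [0.4, 59.8, -86.6]
force: [0.6, -2.6, 6.8]
gripper_width: 59.4
time_s: 15.07
ee_pos: [487.2, -274.9, 128.2]
ee_rot: [0.2, 60.0, -86.8]
force: [-0.1, 0.4, -0.7]
gripper_width: 83.9
time_s: 15.32
ee_pos: [487.4, -275.0, 128.6]
ee_rot: [0.2, 60.0, -86.7]
force: [-0.1, -0.1, -0.1]
gripper_width: 90.9
tcp [ 487.4 -275.   128.6] x [ 0.029 -0.499 -0.866] y [0.999 0.053 0.002] w 90.91546119454682
```

View pics/w11.png

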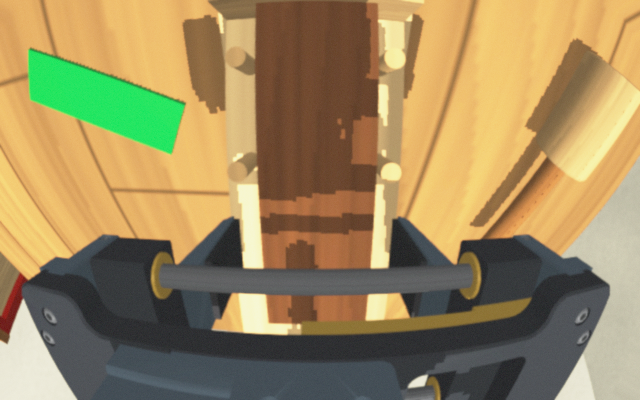

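Released. I'll retreat along the bed normal and check the result.

```bash
python3 -m creep '[{"translation":[-0.03,0.5,0.87],"delta_rot":[0,0,0]},{"translation":[-0.05,1,1.73],"delta_rot":[0,0,0]},{"translation":[-0.08,1.5,2.6],"delta_rot":[0,0,0]},{"translation":[-0.08,1.5,2.6],"delta_rot":[0,0,0]},{"translation":[-0.08,2.5,2.6],"delta_rot":[0,0,0]}]'
python3 -m creep '[{"translation":[0,2.5,2.6],"delta_rot":[0,0,0]},{"translation":[0,2,1],"delta_rot":[0,0,0]},{"translation":[0,0,0],"delta_rot":[0,0,0]},{"translation":[0,0,0],"delta_rot":[0,0,0]},{"translation":[0,0,0],"delta_rot":[0,0,0]}]'
python3 - <<'E'
from h import *
wgrab("w12")
for n,(x0,y0,x1,y1) in {"top":(340,160,540,250),"scene":(240,60,400,220)}.items():
    p,d=optics.grab_frame(n); np.savez(n+"12.npz",p=p,d=d); p=cv2.cvtColor(p[y0:y1,x0:x1],cv2.COLOR_RGB2BGR); cv2.imwrite(f"pics/{n}12.png",cv2.resize(p,None,fx=3.7,fy=3.7))
E
```

```text
time_s: 15.78
ee_pos: [483.7, -204.9, 234.5]
ee_rot: [0.3, 60.0, -86.8]
force: [0.4, 0.2, 0.0]
gripper_width: 91.2
time_s: 16.2
ee_pos: [483.7, -160.2, 268.4]
ee_rot: [0.1, 60.0, -86.8]
force: [0.1, 0.6, -0.4]
gripper_width: 91.2
tcp [ 483.7 -160.2  268.4] x [ 0.028 -0.499 -0.866] y [0.999 0.054 0.001] w 91.18139764231861
```

View pics/w12.png

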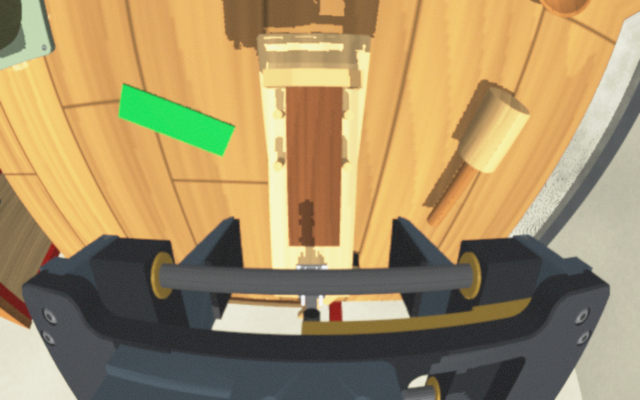

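View pics/scene12.png

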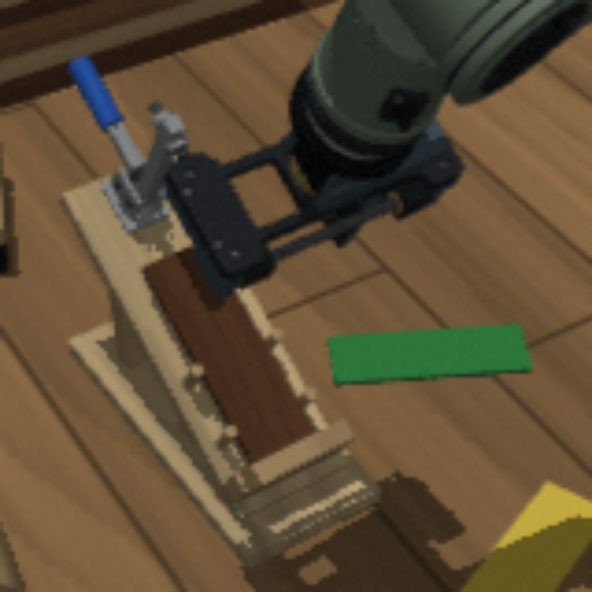

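View pics/top12.png

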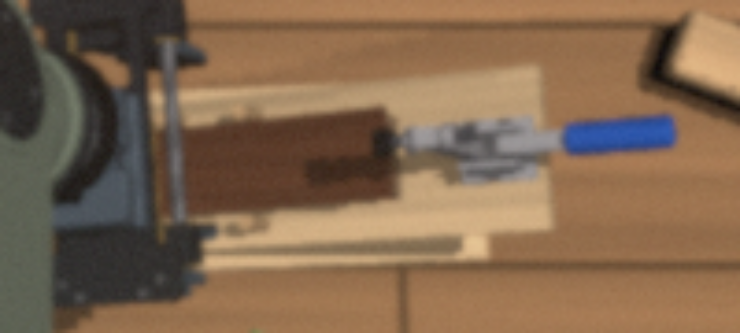

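Run:
```python
from fit import *
np.set_printoptions(precision=1,suppress=True)
p=np.load("w12.npz")["p"].astype(int); m=np.zeros((400,640),np.uint8); 
sub=(p[...,0]<175)&(p[...,2]<95); m[82:252,280:348]=sub[82:252,280:348]
m=cv2.morphologyEx(m,cv2.MORPH_CLOSE,np.ones((7,7)));k,l,st,ce=cv2.connectedComponentsWithStats(m); i=1+st[1:,4].argmax(); print(st[i])
c=max(cv2.findContours((l==i).astype(np.uint8),cv2.RETR_EXTERNAL,cv2.CHAIN_APPROX_NONE)[0],key=cv2.contourArea)[:,0]
q=[484.6,-237,-87]; L=loc(q,lambda uv,n,p:wcast("w12",uv,n,p),c,4); r=cv2.minAreaRect(L.astype(np.float32)); print(r)
W=lambda uv,n,p:wcast("w12",uv,n,p)
print("corners",loc(q,W,[[287,87],[341,87],[290,247],[340,247]],4))
f=np.load("w12.npz"); o,x,y,n=frame(q); C=wcloud("w12")[(cv2.erode((l==i).astype(np.uint8),np.ones((7,7)))>0)&(np.mgrid[:400,:640][0]<215)]-o
X=np.c_[C@x,C@y,np.ones(len(C))]; h=C@n; co,*_=np.linalg.lstsq(X,h,rcond=None); print("plane h=",co*[1000,1000,1],"(mrad) res",(h-X@co).std())
cv2.imwrite("pics/w12c.png",cv2.cvtColor(cv2.resize(np.load("w12.npz")["p"][25:260,240:400],None,fx=2.5,fy=2.5,interpolation=2),cv2.COLOR_RGB2BGR))
```

```text
[ 280   87   67  160 8404]
((0.0167694091796875, 0.061084747314453125), (71.33326721191406, 179.52972412109375), 89.98292541503906)
corners [[-89.8 -27.2]
 [-89.8  29.4]
 [ 91.2 -27. ]
 [ 91.2  31.7]]
plane h= [-62.8   5.7   5.8] (mrad) res 26.98415714299298
```

View pics/w12c.png

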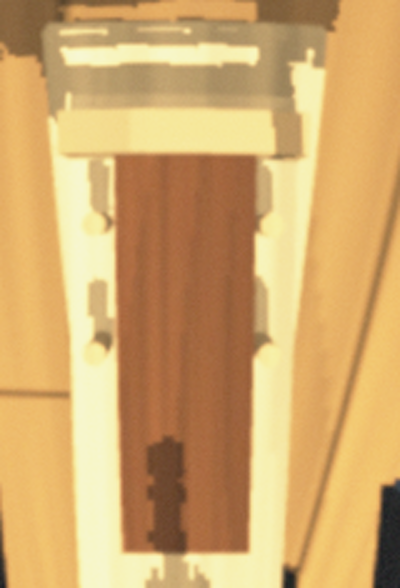

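The strip spans x = −90 to +91 mm between the dowels and is snug on the stop. The plane fit was polluted by outliers, so I'll redo it robustly as a flatness check before handing in.

Run:
```python
from fit import *
o,x,y,n=frame([484.6,-237,-87]); C=wcloud("w12")[95:212,293:335].reshape(-1,3)-o
C=C[abs(C@n-4)<12]; print(len(C))
X=np.c_[C@x,C@y,np.ones(len(C))]; h=C@n; co,*_=np.linalg.lstsq(X,h,rcond=None); print(co, (h-X@co).std())
print(readout.state()["time_s"])
```

```text
4881
[-2.58554914e-04 -1.78739678e-03  4.80068428e+00] 0.7467068265595033
16.35
```

The strip is flat within 2 mrad, and its top face is 4.8 mm above the blank plane (4 mm expected).

```bash
python3 -c "
from workcell import env; print(env.job_done())"
```

```text
the job is handed in; nothing more can be done
None
```

The walnut strip is lying on the blank in the cradle, released, and the job is handed in at about 16.4 s; the interface reports no verdict.

I pushed it along the channel with closed fingertips until it stuck out about 65 mm (64 mm by the top camera, 67 mm by the scene camera). I then gripped it across that end at 25 N and lifted it out level. I tilted it square to the bed, lowered it between the dowels onto the blank, slid it down until it pressed on the low stop, and opened the jaws.

**Final checks (wrist camera):**
- **Length:** the strip runs from x = −90 to +91 mm in the blank's frame, so it is snug against the stop.
- **Sideways:** it is between the dowels, 1–2 mm off my fitted centre line.
- **Flatness:** it lies within 2 mrad of the blank's plane, with its top face at 4.8 mm against 4 mm expected, which is within the calibration error.

**Checks that failed or disagreed:**
- My first cradle plane fits from the top and scene depth were unusable.
- The first flatness fit had a 27 mm residual from stray points, so I repeated it with the outliers cut.
- The contour-based width of the strip came out at 71 mm because bright pixels at the window's edge got into it.
- The top camera put the cradle about 2.6 mm to one side of the wrist camera's fit. I went with the wrist camera, and the dowels confirmed it.

I did not re-measure the plane, bowl or mallet at the end. I planned the paths clear of all three, and no contact showed.

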